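Pack the spice tins and seal the snap-lock box

TASK

Put all the hexagonal spice tins into the grey storage box, then set the white lid on the box so that it sits flat with its side clips still up. Flip all four side clips fully down, and only after that turn the vent dial on the lid clockwise to its end stop. Leave the bowl, jar, masher and strainer where they are.

Things in the scene. Friction and masses are not known exactly. Their poses are not given: they have to be found in the camera images.
- box: Grey plastic storage box, open on top, fixed to the worktop on grip feet (it does not slide). Outside 150 (its x) x 200 (its y) x 84 mm high, walls 4 mm, inside 142 x 192 mm, floor 5 mm thick. Origin at the centre of its underside; z up.
- box_rim (a point): Centre of the box's open mouth, at rim height (84 mm above the worktop). Axes as the box.
- lid_top (a point): The box's loose white plastic lid (about 0.4 kg in all), a flat plate 174 (its x) x 224 (its y) x 6 mm; this point is at the centre of the plate's upper face, z up. Under the plate is a locating plug 134 x 184 mm, 10 mm deep, that drops inside the box's walls with 4 mm to spare all round. The lid starts lying plug-down on the worktop (upper face 16 mm up) and fits the box either way round; seated, its upper face is 90 mm above the worktop. It is lifted by the vent dial's bar.
- vent (a joint): Vent dial in the middle of the lid: 0 = open end, grows clockwise seen from above, 1.5 rad = end stop (vent closed). Stiff (about 0.06 N m), stays where it is left; stiff enough that the lid can be carried by it. Starts at 0.1 to 0.5.
- vent_grip (a point): Grip point of the vent dial: a black bar 52 (this point's x) x 14 (y) x 30 mm tall standing on a flat disc of 60 mm diameter, 6 mm thick, on the lid's upper face. This point is on the dial's axis, 24 mm above the lid's upper face; the bar's top is 12 mm higher, the disc 18 mm lower. The point turns with the dial; the bar lies along the lid's x when the joint reads 0.
- clip_a (a joint): Hinged clip in the middle of the lid's +x edge: a flat grey flap 60 mm wide along the edge, 4 mm thick, 36 mm from hinge line to free edge. 0 = fully down, hanging straight down against its stop (locked); 1.57 = sticking straight out; 2.4 = upper stop. Starts between 1.6 and 2.3 (up). Stiff hinge (about 0.03 N m), stays where it is left; a push on its outer (upper) face down and then in towards the box closes it.
- clip_a_hinge (a point): Middle of the hinge line of the clip on the lid's +x edge, 3 mm below the lid's upper face, 4 mm outside the plate's edge. Axes as the lid (does not turn with the clip).
- clip_b (a joint): Hinged clip in the middle of the lid's +y edge: a flat grey flap 60 mm wide along the edge, 4 mm thick, 36 mm from hinge line to free edge. 0 = fully down, hanging straight down against its stop (locked); 1.57 = sticking straight out; 2.4 = upper stop. Starts between 1.6 and 2.3 (up). Stiff hinge (about 0.03 N m), stays where it is left; a push on its outer (upper) face down and then in towards the box closes it.
- clip_b_hinge (a point): Middle of the hinge line of the clip on the lid's +y edge, 3 mm below the lid's upper face, 4 mm outside the plate's edge. Axes as the lid (does not turn with the clip).
- clip_c (a joint): Hinged clip in the middle of the lid's -x edge: a flat grey flap 60 mm wide along the edge, 4 mm thick, 36 mm from hinge line to free edge. 0 = fully down, hanging straight down against its stop (locked); 1.57 = sticking straight out; 2.4 = upper stop. Starts between 1.6 and 2.3 (up). Stiff hinge (about 0.03 N m), stays where it is left; a push on its outer (upper) face down and then in towards the box closes it.
- clip_c_hinge (a point): Middle of the hinge line of the clip on the lid's -x edge, 3 mm below the lid's upper face, 4 mm outside the plate's edge. Axes as the lid (does not turn with the clip).
- clip_d (a joint): Hinged clip in the middle of the lid's -y edge: a flat grey flap 60 mm wide along the edge, 4 mm thick, 36 mm from hinge line to free edge. 0 = fully down, hanging straight down against its stop (locked); 1.57 = sticking straight out; 2.4 = upper stop. Starts between 1.6 and 2.3 (up). Stiff hinge (about 0.03 N m), stays where it is left; a push on its outer (upper) face down and then in towards the box closes it.
- clip_d_hinge (a point): Middle of the hinge line of the clip on the lid's -y edge, 3 mm below the lid's upper face, 4 mm outside the plate's edge. Axes as the lid (does not turn with the clip).
- tin1_mid (a point): Closed hexagonal steel spice tin, 50 mm across flats (58 across corners), 60 mm tall, about 0.14 kg, starting upright; this point is its centre, 30 mm above its underside. z along its height, x square to one pair of flats. Two, three or four such tins are present; an absent one reads None.
- tin2_mid (a point): Closed hexagonal steel spice tin, 50 mm across flats (58 across corners), 60 mm tall, about 0.14 kg, starting upright; this point is its centre, 30 mm above its underside. z along its height, x square to one pair of flats. Two, three or four such tins are present; an absent one reads None.
- tin3_mid (a point): Closed hexagonal steel spice tin, 50 mm across flats (58 across corners), 60 mm tall, about 0.14 kg, starting upright; this point is its centre, 30 mm above its underside. z along its height, x square to one pair of flats. Two, three or four such tins are present; an absent one reads None.
- tin4_mid (a point): Closed hexagonal steel spice tin, 50 mm across flats (58 across corners), 60 mm tall, about 0.14 kg, starting upright; this point is its centre, 30 mm above its underside. z along its height, x square to one pair of flats. Two, three or four such tins are present; an absent one reads None.
- bowl: Maroon ceramic bowl, 150 mm wide, 65 high; origin at the centre of its underside. Not part of the job: leave it alone.
- jar: Tall glass jar with flip-top lid, 95 mm wide, 204 high; origin at the centre of its underside. Not part of the job: leave it alone.
- masher: Wooden masher standing on its head, 72 mm wide, 175 high; origin at the centre of its underside. Not part of the job: leave it alone.
- strainer: Stainless steel strainer, 140 mm wide, 50 high, with a handle that reaches 190 mm out along its +y; origin at the centre of its underside. Not part of the job: leave it alone.
There are look-alikes about, which are no part of the job. Leave any orange look-alike of the part that bears tin2_mid alone.

How it is judged:
By the outcome, as a careful person would: the job done as asked, in the order asked, and still so for the second after the job is handed in, with the robot touching nothing.
Of tin1, tin2, tin3, tin4 only 2 to 4 are there at a start; the rules pass over those that are not, and their reading is None.
At some moment in a run one of tin1, tin2, tin3, tin4 may be knocked a few centimetres aside while the robot is not near it.
Once in a run the grip may slacken for a moment while it holds something.
It also fails if it takes over 210 s, if anything falls off the work surface, if the arm or the gripper's body presses on something with over 40 N, if the wrist force passes 120 N, or if a joint passes its speed limit or range.

ROBOT

A 6-joint arm with a two-finger parallel gripper is mounted at the origin on the work surface. World frame = base frame: x ahead of the robot, y to its left, z up, the work surface at z = 0. Lengths are in m, angles in rad, forces in N, time in s.
With the tool pointing down it reaches from about 0.4 to 0.825 m from the base axis. Payload 7 kg.
Tool frame: the origin (TCP) lies between the finger pads; the fingertips stand 8 mm ahead of it and the grasp point (between the pads) lies 11 mm behind it; z points along the fingers, x is the direction in which the jaws open and shut, and the axes are right-handed (so a half turn about z gives the same grasp; the last joint's range is limited). The gripper opens to 85 mm and grips with 20 to 120 N. Pads are 22 mm wide; open, the fingers measure 114 mm over their backs; the gripper's body (76 mm by 85 mm) begins 54 mm behind the grasp point. The pads swing forward as they close: fully open they stand 13 mm farther back than shut.
Start: joints at [-0.932, 0.359, 0.012, 0, -1.224, -0.288], TCP at [0.232, -0.634, 0.239] pointing down, gripper open.
Joint ranges: [-3.07, 3.07], [-1.43, 2.12], [-1.02, 1.25], [-3.03, 1.67], [-3.05, -0], [-3.03, 3.03]. Speed limits (rad/s): [2.39, 2.39, 3.01, 3.14, 3.14, 3.14].

INTERFACE

Orientations are given as a unit quaternion [x, y, z, w].
In Python, from bench import bot, imaging gives the robot as it stands. The module is installed in compiled form; this text tells all that it offers.
- The arm moves only by the tool drive_tool, never from a script. Its argument "plan" is a list of rows, each an object with "xyz": the shift along the tool's x, y, z in units of 250 mm (1.0 is 250 mm), a list of three; "twist": the turn, a rotation vector about the tool's x, y, z in units of 30 degrees (1.0 is 30 degrees), a list of three. In form: [{"xyz": [x, y, z], "twist": [wx, wy, wz]}, ...]. A call has 1 to 8 rows; each row is the pose to reach, as a shift and turn from the pose commanded when the call began, along the tool's axes at that moment; what a row does not reach only later rows make up. A row lasts 1/10 s, in which the tool goes at most 50 mm and 8.59 degrees, less where a joint would pass 70% of its speed; a pose out of reach is approached as far as the arm can. A call with a number of a shift or a turn outside -1 to 1 is refused whole. A call with a gripper value outside its range is refused whole. "fingers" is the closure, from -1 (fully open) to 1 (shut), so that 0 is half open, set as the call begins (left out, the last holds). The fingers move at their own pace and stop on an object; "force" is the grip in N (left out, the last holds). Time passes only in rows, so rows that repeat a pose let the fingers close. It gives the time, the measured TCP pose, the force and the opening at its end, in the units of the state.
- bot.read_state(): the state, without advancing time (a new reading comes with each control period).
- imaging.capture(name): name is "scene" or "side" or "wrist"; returns a dict with "pixels" (384x512x3 uint8, red, green, blue), "depth" (384x512 float32, m along the optical axis (not along the pixel's ray), 0 where there is no reading), "K" (3x3 intrinsics, pixels), "world_to_cam" (4x4, takes a point from world to camera coordinates); the wrist camera has in their place "mount" (4x4, takes a point from camera to tool coordinates, whose origin is the TCP and whose axes are the tool frame's). Camera axes: x right, y down, z forward; pixel columns grow to the right and rows downward; lengths in m; the calibration is good to about 2 mm. A picture is of the moment at which its call begins: read the wrist's pose just before it.
- bot.sign_off(): hands the job in, once; it reports no verdict.
The state is a dict: "time": time; "joint_pos": joint angles; "joint_vel": joint speeds; "joint_efforts": joint torques, N m; "eef_pos": TCP position; "tool_rot": TCP orientation; "wrist_force": force on the tool from outside, world axes, zero at the start; "torque": the same for the moment, N m; "width": finger opening in m.
Only numpy, scipy, OpenCV 4.12 (cv2) and the standard library are available. Lean on these libraries where they do the work, as an engineer would, in place of code of your own. Each camera call takes 0.05 s, during which the arm holds its last target.

## Working session

There is one attempt and no reset: what is moved stays moved. The work goes in short steps, Python scripts to look and compute and a tool call to move; the robot and the scene stay as the last step left them, time stands still between calls to the robot, and variables do not carry over. Pictures are saved under pics/ and viewed, and the job is handed in when it is done.

Besides the shell and the picture viewer there is one more tool, called after "Call:" as name(argument=value, ...), one argument or row to a line, values as JSON. drive_tool: Moves the arm, as the interface text tells. Its arguments: {"type":"object","properties":{"plan":{"type":"array","items":{"type":"object","properties":{"xyz":{"type":"array","items":{"type":"number","minimum":-1,"maximum":1}},"twist":{"type":"array","items":{"type":"number","minimum":-1,"maximum":1}}}}},"fingers":{"type":"number"},"force":{"type":"number"}},"required":["plan"]}

```bash
mkdir -p pics; cat > h.py <<'E'
import numpy as np, cv2
from bench import bot, imaging
from scipy.spatial.transform import Rotation as R
def cap(n, save=None):
    s=bot.read_state(); c=imaging.capture(n)
    if n=='wrist':
        T=np.eye(4); T[:3,:3]=R.from_quat(s['tool_rot']).as_matrix(); T[:3,3]=s['eef_pos']
        c['c2w']=T@np.array(c['mount'])
    else: c['c2w']=np.linalg.inv(np.array(c['world_to_cam']))
    if save: cv2.imwrite('pics/'+save,c['pixels'][:,:,::-1])
    return c
def cloud(c):
    K=np.array(c['K']);d=c['depth'];v,u=np.mgrid[:d.shape[0],:d.shape[1]]
    P=np.stack([(u-K[0,2])/K[0,0]*d,(v-K[1,2])/K[1,1]*d,d],-1)
    W=P@c['c2w'][:3,:3].T+c['c2w'][:3,3]; W[d<=0]=np.nan
    return W
def ray(c,u,v,z):
    K=np.array(c['K']);r=c['c2w'][:3,:3]@np.array([(u-K[0,2])/K[0,0],(v-K[1,2])/K[1,1],1])
    o=c['c2w'][:3,3]; return o+r*(z-o[2])/r[2]
def proj(c,p):
    q=np.linalg.inv(c['c2w'])@np.append(p,1);K=np.array(c['K']);q=K@q[:3];return q[:2]/q[2]
E
python3 - <<'E'
from h import *
np.set_printoptions(precision=4,suppress=True)
for n in('scene','side','wrist'):
    c=cap(n,n+'0.png'); print(n,c['c2w'],c['K'][0][0])
s=bot.read_state(); print(s)
E
```

```text
scene [[-0.0807  0.8393 -0.5376  1.4091]
 [ 0.9967  0.0612 -0.0541  0.1009]
 [-0.0125 -0.5402 -0.8414  1.3439]
 [ 0.      0.      0.      1.    ]] 466.41497574759325
side [[-0.9676 -0.1949  0.1604  0.3693]
 [-0.2524  0.7432 -0.6197  0.8425]
 [ 0.0015 -0.6401 -0.7683  1.0967]
 [ 0.      0.      0.      1.    ]] 381.67195403175475
wrist [[-0.344   0.8958  0.2813  0.16  ]
 [ 0.939   0.3278  0.1041 -0.661 ]
 [ 0.001   0.3    -0.9539  0.3724]
 [ 0.      0.      0.      1.    ]] 297.7699324602597
{'time': 0.15, 'joint_pos': array([-0.9319,  0.3592,  0.0113, -0.0003, -1.2241, -0.2881]), 'joint_vel': array([-0.0009, -0.0028,  0.002 ,  0.0029, -0.0002,  0.001 ]), 'joint_efforts': array([ -0.0016, -58.3875,  29.3651,   6.9405,  -0.0043,  -0.    ]), 'eef_pos': array([ 0.2318, -0.6336,  0.2386]), 'tool_rot': array([ 0.5729,  0.8196,  0.0003, -0.0006]), 'wrist_force': array([ 0.0692,  1.0075, -0.0622]), 'torque': array([ 0.0074,  0.0275, -0.0569]), 'width': 0.08503564201229044}
```

View pics/scene0.png

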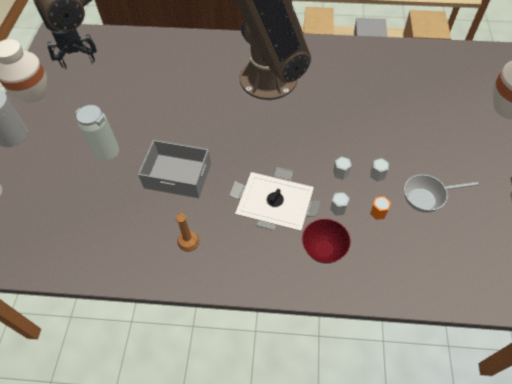

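View pics/side0.png

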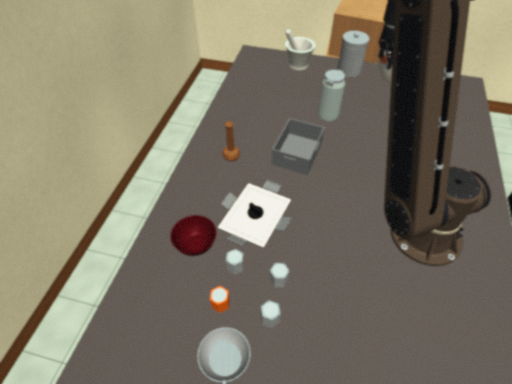

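View pics/wrist0.png

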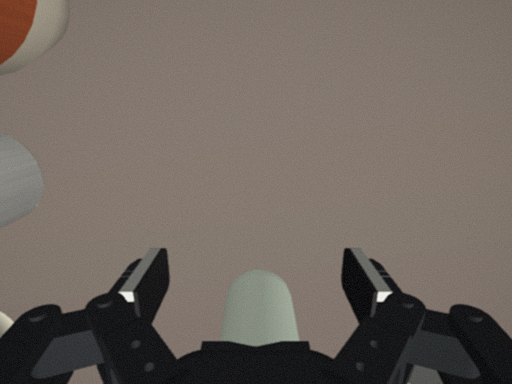

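The scene view shows three steel hex tins at (343,167), (380,169) and (341,203), and an orange look-alike at (381,207). It also shows the lid at (275,200), box at (176,169), bowl at (326,241), masher at (187,235), jar at (98,132) and strainer at (426,193).

The orange tin is the only object that could be mistaken for a wanted one. I'll check it in a crop and measure everything now.

```bash
cat > meas.py <<'E'
from h import *
def topmask(W,lo,hi,box=None):
    m=(W[...,2]>lo)&(W[...,2]<hi)
    return m
def comps(m,mn=15):
    n,l,st,ce=cv2.connectedComponentsWithStats(m.astype(np.uint8),connectivity=4)
    return [(l==i) for i in range(1,n) if st[i,4]>=mn]
E
python3 - <<'E'
from meas import *
np.set_printoptions(precision=4,suppress=True)
for n in('scene','side'):
    c=cap(n); W=cloud(c); img=c['pixels'].astype(int)
    print(n)
    crop=c['pixels'][130:260,120:450] if n=='scene' else c['pixels'][120:384,150:350]
    cv2.imwrite('pics/crop_%s.png'%n,cv2.resize(crop[:,:,::-1],None,fx=2.4 if n=='scene' else 2.2,fy=2.4 if n=='scene' else 2.2,interpolation=cv2.INTER_CUBIC))
    m=topmask(W,0.050,0.070)&(W[...,0]>0.2)&(W[...,0]<0.9)&(abs(W[...,1])<0.9)
    for k in comps(m):
        p=W[k]; mid=(p.max(0)+p.min(0))/2
        print('top6cm',k.sum(),p.mean(0),mid,p.max(0)-p.min(0),img[k].mean(0))
    # lid white
    m=(img.min(-1)>200)&(W[...,2]>0.005)&(W[...,2]<0.03)&(W[...,0]>0.2)
    for k in comps(m,300):
        v,u=np.nonzero(k); pts=np.array([ray(c,a,b,0.016)[:2] for a,b in zip(u,v)],np.float32)
        print('lid',k.sum(),W[k][:,2].mean(),cv2.minAreaRect(pts*1000))
    m=topmask(W,0.076,0.09)&(W[...,1]<0)&(W[...,0]>0.3)&(W[...,0]<0.8)&(W[...,1]>-0.5)
    for k in comps(m,30):
        p=W[k]; print('rim',k.sum(),p.mean(0),cv2.minAreaRect((p[:,:2]*1000).astype(np.float32)))
E
```

```text
scene
top6cm 27 [ 0.211  -0.8859  0.0614] [ 0.2124 -0.8839  0.0601] [0.0239 0.0279 0.0166] [119.4074 113.4444 103.5926]
top6cm 78 [ 0.376  -0.887   0.0597] [ 0.3691 -0.8876  0.0599] [0.0765 0.0228 0.0196] [123.     121.1026 116.7564]
top6cm 89 [ 0.4464 -0.5429  0.0607] [ 0.4322 -0.557   0.0601] [0.0697 0.0852 0.0192] [129.6854 133.2247 123.6517]
top6cm 245 [ 0.4484 -0.3144  0.0601] [ 0.4816 -0.2873  0.0598] [0.1316 0.2011 0.0197] [82.9061 82.5143 80.498 ]
top6cm 42 [ 0.4894 -0.1813  0.0628] [ 0.488  -0.1819  0.0607] [0.0952 0.0127 0.0183] [121.881  120.7143 116.8571]
top6cm 179 [0.4544 0.2854 0.0589] [0.4521 0.286  0.0589] [0.0561 0.0519 0.0177] [184.5922 191.6704 187.1453]
top6cm 180 [0.4524 0.4118 0.059 ] [0.4505 0.411  0.0586] [0.0542 0.0501 0.0165] [183.6222 190.6167 186.2389]
top6cm 211 [ 0.5748 -0.2832  0.0605] [ 0.5643 -0.2913  0.06  ] [0.0546 0.2072 0.02  ] [84.9763 84.6256 82.1564]
top6cm 19 [0.581  0.0656 0.0525] [0.5785 0.0645 0.053 ] [0.0308 0.0133 0.0059] [78.1579 74.9474 72.8421]
top6cm 198 [0.5989 0.2748 0.0589] [0.5974 0.2745 0.0591] [0.058  0.0545 0.0157] [187.5556 1
[... 1859 characters left out ...]
4108 0.0605] [0.6015 0.4083 0.0586] [0.0521 0.0557 0.0168] [217.5167 187.342  158.2751]
top6cm 287 [0.4468 0.4162 0.0604] [0.4469 0.4147 0.0581] [0.0549 0.0511 0.0158] [191.446  206.9826 199.8293]
top6cm 16 [0.515  0.6211 0.0517] [0.5133 0.6213 0.0522] [0.0171 0.0105 0.0042] [143.5   150.875 148.125]
lid 2220 0.016909933185859462 ((584.9196166992188, 64.2091064453125), (222.684326171875, 172.1550750732422), 77.89773559570312)
rim 183 [ 0.5285 -0.2404  0.0828] ((502.4217224121094, -280.9136962890625), (206.56541442871094, 151.60830688476562), 82.51319885253906)
rim 97 [ 0.455  -0.3485  0.0828] ((442.75750732421875, -331.5513916015625), (82.7447509765625, 173.4774169921875), 32.13982391357422)
```

View pics/crop_scene.png

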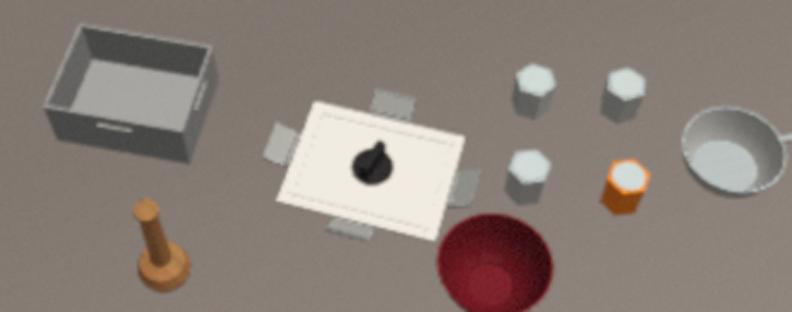

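View pics/crop_side.png

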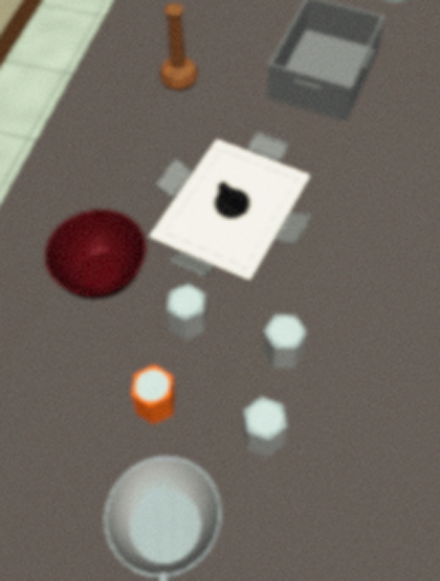

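The crops confirm three steel tins and one orange one, which I'll leave. Heights and sizes agree with the description: tops at about 0.06, the lid 222x171 at z≈0.016, and the box rim 203x157.

- **Tins:** A (0.449, 0.287), B (0.447, 0.413), C (0.596, 0.276).
- **Box:** (0.503, -0.283), yaw -7.6°.
- **Lid:** (0.586, 0.064), yaw -12.1°.

Next I'll write a move planner helper.

```bash
cat > go.py <<'E'
# usage: go.py x y z yawdeg  -> unit shift/turn from the current measured pose
import sys
from h import *
def need(x,y,z,yaw,s=None):
    s=s or bot.read_state()
    M=R.from_quat(s['tool_rot']).as_matrix()
    cy=np.degrees(np.arctan2(M[1,0],M[0,0]))
    d=(yaw-cy+90)%180-90
    yw=np.radians(cy+d)
    T=np.array([[np.cos(yw),np.sin(yw),0],[np.sin(yw),-np.cos(yw),0],[0,0,-1]]).T
    T=np.array([[np.cos(yw),np.sin(yw),0],[np.sin(yw),-np.cos(yw),0],[0,0,-1]])
    dx=M.T@(np.array([x,y,z])-s['eef_pos'])/0.25
    rv=R.from_matrix(M.T@T).as_rotvec(degrees=True)/30
    return dx,rv
if __name__=='__main__':
    np.set_printoptions(precision=4,suppress=True)
    s=bot.read_state()
    a=list(map(float,sys.argv[1:]))
    M=R.from_quat(s['tool_rot']).as_matrix()
    print('t',s['time'],'pos',s['eef_pos'],'yaw',np.degrees(np.arctan2(M[1,0],M[0,0])),'w',s['width'],'F',s['wrist_force'])
    for i in range(0,len(a),4):
        d,r=need(*a[i:i+4],s); print('xyz',np.round(d,4),'twist',np.round(r,4),'rows',max(np.linalg.norm(d)*5,np.linalg.norm(r)*30/8.59))
E
python3 go.py 0.5 -0.2 0.27 70 0.47 0.2 0.27 70 0.449 0.287 0.27 70
```

```text
t 0.25 pos [ 0.2319 -0.6337  0.2388] yaw 110.09565681108204 w 0.08497001433554081 F [ 0.2502  1.5127 -0.0043]
xyz [ 1.2608  1.6032 -0.1238] twist [-0.0006 -0.0013  1.3365] rows 10.216855935627526
xyz [ 2.8046  2.0403 -0.1226] twist [-0.0006 -0.0013  1.3365] rows 17.352095257529985
xyz [ 3.1603  2.081  -0.1224] twist [-0.0006 -0.0013  1.3365] rows 18.929467142163944
```

Call:
drive_tool(
  plan=[
    {"xyz": [0.8,1.0,-0.13],"twist": [0,0,0.9]},
    {"xyz": [0.8,1.0,-0.13],"twist": [0,0,0.9]},
    {"xyz": [0.8,1.0,-0.13],"twist": [0,0,0.9]},
    {"xyz": [0.8,1.0,-0.13],"twist": [0,0,0.9]},
    {"xyz": [0.8,1.0,-0.13],"twist": [0,0,0.9]},
    {"xyz": [0.8,1.0,-0.13],"twist": [0,0,0.9]},
    {"xyz": [0.8,1.0,-0.13],"twist": [0,0,0.9]},
  ],
  fingers=-1,
)

```text
time: 0.95
eef_pos: [0.3993, -0.3576, 0.2726]
tool_rot: [0.748, 0.664, 0.0, 0.001]
wrist_force: [0.3, -0.8, -0.6]
width: 0.0857
```

```bash
python3 go.py 0.5 0.0 0.27 70 0.47 0.2 0.27 70
```

```text
t 0.95 pos [ 0.3993 -0.3576  0.2726] yaw 83.20318217694864 w 0.08570261214304789 F [ 0.3189 -0.7924 -0.6146]
xyz [1.4679 0.2307 0.0105] twist [ 0.0026 -0.      0.4401] rows 7.429905911053413
xyz [2.2481 0.0169 0.0101] twist [ 0.0026 -0.      0.4401] rows 11.24091500663988
```

Call:
drive_tool(
  plan=[
    {"xyz": [1.0,0.18,0],"twist": [0,0,0.4]},
    {"xyz": [1.0,0.18,0],"twist": [0,0,0.4]},
    {"xyz": [1.0,0.18,0],"twist": [0,0,0.4]},
    {"xyz": [1.0,0.18,0],"twist": [0,0,0.4]},
    {"xyz": [1.0,0.18,0],"twist": [0,0,0.4]},
    {"xyz": [1.0,0.18,0],"twist": [0,0,0.4]},
  ],
)

```text
time: 1.55
eef_pos: [0.4737, -0.1136, 0.2721]
tool_rot: [0.813, 0.583, 0.001, 0.0]
wrist_force: [-0.2, 0.4, 0.5]
width: 0.0856
```

```bash
python3 go.py 0.47 0.12 0.27 70 0.45 0.25 0.27 70
```

```text
t 1.55 pos [ 0.4737 -0.1136  0.2721] yaw 71.3179445256982 w 0.08564713552343584 F [-0.1996  0.3746  0.4695]
xyz [ 0.8805 -0.3134  0.0087] twist [ 0.0015 -0.0016  0.0439] rows 4.673144897850834
xyz [ 1.3475 -0.5557  0.0089] twist [ 0.0015 -0.0016  0.0439] rows 7.2879363332339615
```

Call:
drive_tool(
  plan=[
    {"xyz": [0.98,-0.38,0],"twist": [0,0,0]},
    {"xyz": [0.98,-0.38,0],"twist": [0,0,0]},
    {"xyz": [0.98,-0.38,0],"twist": [0,0,0]},
    {"xyz": [0.98,-0.38,0],"twist": [0,0,0]},
    {"xyz": [0.98,-0.38,0],"twist": [0,0,0]},
    {"xyz": [0.98,-0.38,0],"twist": [0,0,0]},
    {"xyz": [0.98,-0.38,0],"twist": [0,0,0]},
  ],
)

```text
time: 2.25
eef_pos: [0.462, 0.1467, 0.2716]
tool_rot: [0.813, 0.583, -0.0, -0.0]
wrist_force: [-0.4, -1.4, -0.6]
width: 0.0855
```

```bash
cat > tins.py <<'E'
import sys
from meas import *
np.set_printoptions(precision=4,suppress=True)
def tins(c,W=None,zt=0.06,verbose=True):
    W=cloud(c) if W is None else W
    img=c['pixels'].astype(int); out=[]
    m=(abs(W[...,2]-zt)<0.006)&(W[...,0]>0.2)&(W[...,0]<0.9)&(W[...,1]>0.0)
    for k in comps(m,60):
        p=W[k]; 
        q=(p[:,:2]*1000).astype(np.float32)
        hull=cv2.convexHull(q)[:,0]
        # hex orientation: min caliper width over direction modulo 60
        hp=hull-hull.mean(0)
        th=np.radians(np.arange(0,60,0.5))
        w=[sum(np.ptp(hp@[np.cos(t+a),np.sin(t+a)]) for a in np.radians([0,60,120]))/3 for t in th]
        i=int(np.argmin(w)); 
        # caliper centre along three flat normals, least squares
        A=[];b=[]
        for a in np.radians([0,60,120]):
            n=[np.cos(th[i]+a),np.sin(th[i]+a)]; e=hull@n; A.append(n); b.append((e.max()+e.min())/2)
        cen=np.linalg.lstsq(np.array(A),np.array(b),rcond=None)[0]/1000
        if 40<w[i]<58: out.append((cen,np.degrees(th[i]),w[i],img[k].mean(0),k.sum(),p[:,2].mean()))
    return out
if __name__=='__main__':
    for n in sys.argv[1:]:
        c=cap(n); print(n)
        for o in tins(c): print(' cen',o[0],'flatnormal',o[1],'width',round(o[2],1),'rgb',o[3].round(),'n',o[4],'z',o[5].round(4))
E
python3 tins.py wrist scene side; python3 -c "
from h import *
cap('wrist','w1.png')
print(bot.read_state()['eef_pos'])"
```

```text
wrist
 cen [0.4467 0.4128] flatnormal 24.000000000000004 width 51.4 rgb [182. 196. 201.] n 2130 z 0.0596
 cen [0.449  0.2861] flatnormal 44.0 width 50.3 rgb [193. 207. 213.] n 1810 z 0.0598
 cen [0.6004 0.4072] flatnormal 12.000000000000002 width 51.1 rgb [210. 182. 153.] n 1435 z 0.0597
 cen [0.5943 0.2757] flatnormal 12.000000000000002 width 50.9 rgb [193. 207. 203.] n 1327 z 0.0598
scene
 cen [0.4513 0.2865] flatnormal 43.5 width 53.2 rgb [194. 202. 197.] n 156 z 0.0596
 cen [0.4508 0.4126] flatnormal 23.5 width 52.1 rgb [192. 200. 195.] n 161 z 0.0595
 cen [0.5979 0.2753] flatnormal 14.0 width 52.5 rgb [194. 202. 198.] n 183 z 0.0596
 cen [0.6034 0.4072] flatnormal 12.5 width 51.4 rgb [212. 190. 166.] n 189 z 0.0597
side
 cen [0.595  0.2773] flatnormal 13.5 width 51.2 rgb [193. 208. 201.] n 216 z 0.0608
 cen [0.4498 0.2882] flatnormal 45.0 width 51.2 rgb [193. 208. 201.] n 234 z 0.0608
 cen [0.6016 0.4092] flatnormal 12.5 width 50.5 rgb [221. 192. 164.] n 258 z 0.0609
 cen [0.4476 0.4144] flatnormal 23.5 width 50.4 rgb [196. 211. 204.] n 280 z 0.0607
[0.46218314 0.1440312  0.27178728]
```

All three cameras agree to about 3 mm, and the hex widths read 50–51 mm. I'll take tin A first, at yaw 164.

```bash
python3 go.py 0.449 0.2865 0.27 159 0.449 0.2865 0.13 164
```

```text
t 2.45 pos [0.4622 0.144  0.2718] yaw 71.02889829992057 w 0.08548699983454881 F [ 0.169  -0.4323  0.1626]
xyz [ 0.5218 -0.2351  0.0071] twist [-0.0004  0.0002 -2.9324] rows 10.241106267409174
xyz [ 0.5219 -0.2351  0.5671] twist [0.0001 0.0004 2.901 ] rows 10.131420078041192
```

Call:
drive_tool(
  plan=[
    {"xyz": [0.52,-0.235,0],"twist": [0,0,-1]},
    {"xyz": [0.52,-0.235,0],"twist": [0,0,-1]},
    {"xyz": [0.52,-0.235,0],"twist": [0,0,-1]},
    {"xyz": [0.52,-0.235,0],"twist": [0,0,-1]},
  ],
)

```text
time: 2.85
eef_pos: [0.449, 0.2898, 0.2714]
tool_rot: [0.633, 0.774, 0.0, 0.0]
wrist_force: [-0.3, -1.0, -0.7]
width: 0.0853
```

Call:
drive_tool(
  plan=[
    {"xyz": [0,0,0.2],"twist": [0,0,-1]},
    {"xyz": [0,0,0.2],"twist": [0,0,-1]},
    {"xyz": [0,0,0.2],"twist": [0,0,-1]},
    {"xyz": [0,0,0.2],"twist": [0,0,-1]},
  ],
)

```text
time: 3.25
eef_pos: [0.4492, 0.2857, 0.2215]
tool_rot: [0.412, 0.911, -0.0, -0.0]
wrist_force: [-0.4, 0.2, -1.1]
width: 0.0853
```

Call:
drive_tool(
  plan=[
    {"xyz": [0,0,0.2],"twist": [0,0,-1]},
    {"xyz": [0,0,0.2],"twist": [0,0,-1]},
    {"xyz": [0,0,0.2],"twist": [0,0,-1]},
    {"xyz": [0,0,0.2],"twist": [0,0,-1]},
    {"xyz": [0,0,0.2],"twist": [0,0,-1]},
  ],
)

```text
time: 3.75
eef_pos: [0.4493, 0.286, 0.1718]
tool_rot: [0.165, 0.986, -0.0, 0.0]
wrist_force: [0.2, 0.3, 0.6]
width: 0.0855
```

```bash
python3 tins.py wrist;python3 go.py 0.449 0.2865 0.032 164 
```

```text
wrist
 cen [0.4494 0.2868] flatnormal 43.0 width 50.3 rgb [198. 212. 219.] n 2798 z 0.0598
 cen [0.5945 0.2764] flatnormal 11.5 width 51.0 rgb [192. 205. 200.] n 2625 z 0.0597
 cen [0.6903 0.265 ] flatnormal 29.500000000000004 width 44.6 rgb [50.  9. 12.] n 489 z 0.061
 cen [0.4472 0.4136] flatnormal 23.5 width 51.2 rgb [191. 204. 209.] n 2026 z 0.0596
t 3.8 pos [0.4492 0.2861 0.1719] yaw 160.89633176081924 w 0.08525468256579857 F [ 0.4071  0.0522 -0.332 ]
xyz [0.0014 0.0011 0.5596] twist [ 0.      0.0001 -0.1035] rows 2.79801547283526
```

Call:
drive_tool(
  plan=[
    {"xyz": [0.001,0.002,0.3],"twist": [0,0,-0.08]},
    {"xyz": [0.001,0.002,0.3],"twist": [0,0,-0.08]},
    {"xyz": [0.001,0.002,0.45],"twist": [0,0,-0.08]},
    {"xyz": [0.001,0.002,0.56],"twist": [0,0,-0.08]},
    {"xyz": [0.001,0.002,0.56],"twist": [0,0,-0.08]},
  ],
  force=50,
)

```text
time: 4.3
eef_pos: [0.4472, 0.2852, 0.0287]
tool_rot: [0.145, 0.989, -0.003, -0.002]
wrist_force: [-0.3, -0.8, -0.3]
width: 0.0852
```

Call:
drive_tool(
  plan=[
    {"xyz": [0,0,0]},
    {"xyz": [0,0,0]},
    {"xyz": [0,0,0]},
    {"xyz": [0,0,0]},
    {"xyz": [0,0,0]},
    {"xyz": [0,0,0]},
  ],
  fingers=1,
  force=50,
)

```text
schema error: expected keys xyz, twist
```

Call:
drive_tool(
  plan=[
    {"xyz": [0,0,-0.2]},
    {"xyz": [0,0,-0.4]},
    {"xyz": [0,0,-0.6]},
    {"xyz": [0,0,-0.75]},
    {"xyz": [0,0,-0.75]},
  ],
)

```text
schema error: expected keys xyz, twist
```

```bash
python3 -c "
from h import *
cap('wrist','w2.png')"; python3 go.py 0.48 -0.05 0.25 172.4 0.4946 -0.2205 0.23 172.4
```

```text
t 4.35 pos [0.4482 0.2864 0.0307] yaw 163.3571065786296 w 0.0854619639015911 F [-0.0621  0.2834  0.6589]
xyz [-0.506  -1.2558 -0.8732] twist [-0.0066 -0.0028 -0.3014] rows 8.055345779049828
xyz [-0.7574 -1.8922 -0.7912] twist [-0.0066 -0.0028 -0.3014] rows 10.9318224822717
```

The call was refused because every row needs both keys, so nothing moved. Closing the fingers now.

Call:
drive_tool(
  plan=[
    {"xyz": [0,0,0],"twist": [0,0,0]},
    {"xyz": [0,0,0],"twist": [0,0,0]},
    {"xyz": [0,0,0],"twist": [0,0,0]},
    {"xyz": [0,0,0],"twist": [0,0,0]},
    {"xyz": [0,0,0],"twist": [0,0,0]},
    {"xyz": [0,0,0],"twist": [0,0,0]},
  ],
  fingers=1,
  force=50,
)

```text
time: 4.95
eef_pos: [0.4494, 0.2887, 0.0337]
tool_rot: [0.143, 0.99, 0.001, 0.001]
wrist_force: [-0.3, -0.6, 5.6]
width: 0.0492
```

Call:
drive_tool(
  plan=[
    {"xyz": [0,0,-0.2],"twist": [0,0,0]},
    {"xyz": [0,0,-0.4],"twist": [0,0,0]},
    {"xyz": [0,0,-0.6],"twist": [0,0,0]},
    {"xyz": [0,0,-0.8],"twist": [0,0,0]},
    {"xyz": [0,0,-0.8],"twist": [0,0,0]},
  ],
)

```text
time: 5.45
eef_pos: [0.4514, 0.2902, 0.2405]
tool_rot: [0.143, 0.99, 0.006, 0.004]
wrist_force: [-0.1, 0.8, -2.1]
width: 0.0494
```

```bash
python3 -c "
from h import *
cap('wrist','w2.png')"; python3 go.py 0.48 -0.05 0.25 172.4 0.4946 -0.2205 0.23 172.4
```

```text
t 5.5 pos [0.4499 0.2892 0.2367] yaw 163.50046427679328 w 0.04940148697113037 F [-0.331  -0.4945 -2.3767]
xyz [-0.5011 -1.2661 -0.0624] twist [ 0.0158  0.0081 -0.2966] rows 6.815574998040622
xyz [-0.7505 -1.9041  0.0131] twist [ 0.0158  0.0081 -0.2966] rows 10.233704353907163
```

View pics/w2.png

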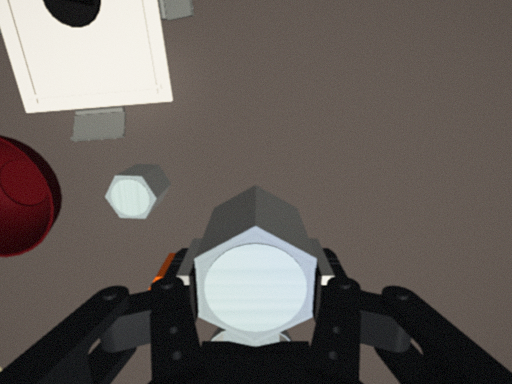

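Tin A is held: the opening is 49 mm and the tin shows at (258,285). Moving to the box, which I'll refine with the wrist camera.

Call:
drive_tool(
  plan=[
    {"xyz": [-0.35,-1,-0.06],"twist": [0,0,-0.3]},
    {"xyz": [-0.35,-1,-0.06],"twist": [0,0,-0.3]},
    {"xyz": [-0.35,-1,-0.06],"twist": [0,0,-0.3]},
    {"xyz": [-0.35,-1,-0.06],"twist": [0,0,-0.3]},
    {"xyz": [-0.35,-1,-0.06],"twist": [0,0,-0.3]},
    {"xyz": [-0.35,-1,-0.06],"twist": [0,0,-0.3]},
  ],
)

```text
time: 6.1
eef_pos: [0.4602, 0.0197, 0.2465]
tool_rot: [0.067, 0.998, -0.0, -0.0]
wrist_force: [1.9, 0.1, -1.7]
width: 0.0495
```

```bash
python3 go.py 0.4947 -0.3459 0.25 172.4
```

```text
t 6.1 pos [0.4602 0.0197 0.2465] yaw 172.3363054156514 w 0.04947746246173745 F [ 1.889   0.0785 -1.7491]
xyz [-0.3318 -1.4309 -0.0141] twist [-0.0005 -0.0016 -0.0021] rows 7.344440257443017
```

Call:
drive_tool(
  plan=[
    {"xyz": [-0.25,-0.95,-0.02],"twist": [0,0,0]},
    {"xyz": [-0.25,-0.95,-0.02],"twist": [0,0,0]},
    {"xyz": [-0.25,-0.95,-0.02],"twist": [0,0,0]},
    {"xyz": [-0.25,-0.95,-0.02],"twist": [0,0,0]},
    {"xyz": [-0.25,-0.95,-0.02],"twist": [0,0,0]},
    {"xyz": [-0.25,-0.95,-0.02],"twist": [0,0,0]},
  ],
)

```text
time: 6.7
eef_pos: [0.4917, -0.2247, 0.2504]
tool_rot: [0.068, 0.998, -0.0, -0.001]
wrist_force: [-0.1, 0.2, -2.2]
width: 0.0493
```

```bash
cat > boxm.py <<'E'
import sys
from meas import *
np.set_printoptions(precision=4,suppress=True)
c=cap('wrist',sys.argv[1]); W=cloud(c)
print(bot.read_state()['eef_pos'])
m=(abs(W[...,2]-0.084)<0.006)&(abs(W[...,0]-0.503)<0.15)&(abs(W[...,1]+0.284)<0.16)
p=W[m]; print(len(p),p[:,2].mean(),p[:,2].std())
print(cv2.minAreaRect((p[:,:2]*1000).astype(np.float32)))
E
python3 boxm.py w3.png; python3 go.py 0.4947 -0.3459 0.25 172.4
```

```text
[ 0.4915 -0.2227  0.2503]
3504 0.08272659703011695 0.0015397828978510055
((500.8731689453125, -283.7731018066406), (200.621337890625, 150.52035522460938), 82.25775909423828)
t 6.75 pos [ 0.4915 -0.2227  0.2503] yaw 172.21669648800577 w 0.049461171410185925 F [ 0.3622  0.1141 -1.9668]
xyz [-0.0796 -0.4863  0.001 ] twist [ 0.0004 -0.0047 -0.0061] rows 2.4639905242365407
```

View pics/w3.png

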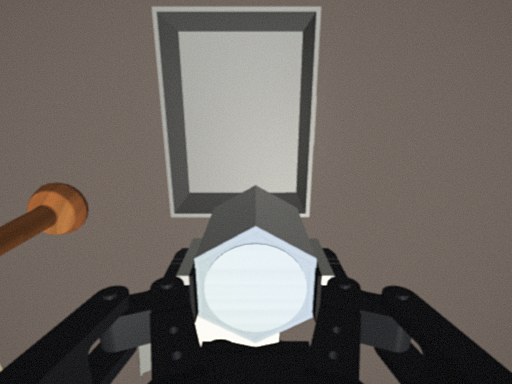

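The rim measures 200.6x150.5, centred at (0.501, -0.284) with yaw -7.7°. I'll check the tin's offset in the hand before lowering it.

```bash
cat > held.py <<'E'
from meas import *
np.set_printoptions(precision=4,suppress=True)
s=bot.read_state(); c=cap('wrist'); K=np.array(c['K']); d=c['depth']
v,u=np.mgrid[:384,:512]; P=np.stack([(u-K[0,2])/K[0,0]*d,(v-K[1,2])/K[1,1]*d,d],-1)
Tm=np.array(c['mount']); Q=P@Tm[:3,:3].T+Tm[:3,3]
img=c['pixels'].astype(int)
m=(img.min(-1)>150)&(abs(Q[...,0])<0.04)&(abs(Q[...,1])<0.04)&(abs(Q[...,2])<0.04)&(d>0)
p=Q[m]; zt=np.median(p[:,2]); p=p[abs(p[:,2]-zt)<0.004]
print('held top in tool frame: z',zt,'mid',(p.max(0)+p.min(0))/2,'ext',np.ptp(p,0),len(p), 'width',s['width'])
E
python3 held.py; python3 go.py 0.4925 -0.3462 0.15 172.26
```

```text
held top in tool frame: z -0.026204094881113048 mid [-0.0003 -0.0014 -0.026 ] ext [0.0501 0.0586 0.0044] 10339 width 0.049461171410185925
t 6.8 pos [ 0.4915 -0.2213  0.2505] yaw 172.31061417106892 w 0.04960842184869261 F [-1.0923  0.9307 -1.6685]
xyz [-0.0717 -0.4946  0.4017] twist [ 0.0009 -0.0041  0.0017] rows 3.2060429996174693
```

Call:
drive_tool(
  plan=[
    {"xyz": [-0.072,-0.489,0],"twist": [0,0,0]},
    {"xyz": [-0.072,-0.489,0.1],"twist": [0,0,0]},
    {"xyz": [-0.072,-0.489,0.3],"twist": [0,0,0]},
    {"xyz": [-0.072,-0.489,0.4],"twist": [0,0,0]},
    {"xyz": [-0.072,-0.489,0.4],"twist": [0,0,0]},
  ],
)

```text
time: 7.3
eef_pos: [0.4908, -0.3419, 0.146]
tool_rot: [0.066, 0.998, 0.002, -0.005]
wrist_force: [-0.8, 0.9, -1.9]
width: 0.0499
```

```bash
python3 go.py 0.4927 -0.3447 0.041 172.26
```

```text
t 7.3 pos [ 0.4908 -0.3419  0.146 ] yaw 172.43275843307472 w 0.049867286969134 F [-0.8095  0.8824 -1.882 ]
xyz [-0.0135 -0.0117  0.4197] twist [ 0.0065 -0.0194  0.0057] rows 2.100238953677628
```

Call:
drive_tool(
  plan=[
    {"xyz": [0,0,0],"twist": [0,0,0]},
    {"xyz": [0,0,0.1],"twist": [0,0,0]},
    {"xyz": [0,0,0.2],"twist": [0,0,0]},
    {"xyz": [0,0,0.3],"twist": [0,0,0]},
    {"xyz": [0,0,0.38],"twist": [0,0,0]},
    {"xyz": [0,0,0.43],"twist": [0,0,0]},
    {"xyz": [0,0,0.43],"twist": [0,0,0]},
    {"xyz": [0,0,0.43],"twist": [0,0,0]},
  ],
)

```text
time: 8.1
eef_pos: [0.4958, -0.3439, 0.0461]
tool_rot: [0.065, 0.998, -0.0, 0.001]
wrist_force: [-0.4, -0.9, -0.9]
width: 0.0497
```

Call:
drive_tool(
  plan=[
    {"xyz": [0,0,0],"twist": [0,0,0]},
    {"xyz": [0,0,0],"twist": [0,0,0]},
    {"xyz": [0,0,0],"twist": [0,0,0]},
  ],
  fingers=-0.6,
)

```text
time: 8.4
eef_pos: [0.4949, -0.3442, 0.0453]
tool_rot: [0.065, 0.998, -0.0, 0.001]
wrist_force: [0.1, 0.1, 0.5]
width: 0.068
```

Call:
drive_tool(
  plan=[
    {"xyz": [0,0,-0.15],"twist": [0,0,0]},
    {"xyz": [0,0,-0.35],"twist": [0,0,0]},
    {"xyz": [0,0,-0.55],"twist": [0,0,0]},
    {"xyz": [0,0,-0.75],"twist": [0,0,0]},
    {"xyz": [0,0,-0.8],"twist": [0,0,0]},
  ],
)

```text
time: 8.9
eef_pos: [0.4965, -0.3455, 0.2516]
tool_rot: [0.065, 0.998, -0.002, 0.005]
wrist_force: [1.3, -0.2, -0.1]
width: 0.0682
```

```bash
python3 tins.py scene side;  python3 -c "
from h import *
cap('wrist','w4.png')"; python3 go.py 0.47 0.0 0.25 144 0.447 0.4135 0.25 144
```

```text
scene
 cen [0.4495 0.4121] flatnormal 25.0 width 51.7 rgb [192. 200. 195.] n 160 z 0.0593
 cen [0.5964 0.2749] flatnormal 11.5 width 51.3 rgb [196. 204. 200.] n 180 z 0.0595
 cen [0.6041 0.4072] flatnormal 12.000000000000002 width 51.5 rgb [213. 190. 166.] n 187 z 0.0595
side
 cen [0.5951 0.2778] flatnormal 13.5 width 51.9 rgb [183. 199. 191.] n 215 z 0.0605
 cen [0.6013 0.4093] flatnormal 16.5 width 51.0 rgb [211. 185. 157.] n 257 z 0.0606
 cen [0.4473 0.4147] flatnormal 23.0 width 50.7 rgb [186. 203. 194.] n 278 z 0.0609
t 9.05 pos [ 0.4947 -0.344   0.2456] yaw 172.4829461408387 w 0.06844220494011981 F [-0.4736  0.2899 -1.4056]
xyz [ 0.2778  1.3514 -0.0188] twist [0.001  0.0055 0.9494] rows 6.899065513459526
xyz [ 0.5854  2.9792 -0.02  ] twist [0.001  0.0055 0.9494] rows 15.181055500916765
```

View pics/w4.png

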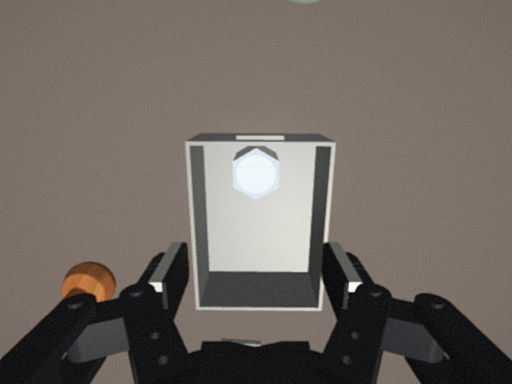

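Tin A stands upright at the far end of the box (256,173), and tins B and C haven't moved. Next is tin B at (0.447, 0.4135), flats at 24/84/144.

Call:
drive_tool(
  plan=[
    {"xyz": [0.2,1,-0.02],"twist": [0,0,0.45]},
    {"xyz": [0.2,1,-0.02],"twist": [0,0,0.45]},
    {"xyz": [0.2,1,-0.02],"twist": [0,0,0.45]},
    {"xyz": [0.2,1,-0.02],"twist": [0,0,0.45]},
    {"xyz": [0.2,1,-0.02],"twist": [0,0,0.45]},
    {"xyz": [0.2,1,-0.02],"twist": [0,0,0.45]},
  ],
  fingers=-1,
)

```text
time: 9.65
eef_pos: [0.4763, -0.0859, 0.2481]
tool_rot: [0.18, 0.984, 0.0, -0.001]
wrist_force: [-0.0, -0.3, -0.5]
width: 0.0856
```

```bash
python3 go.py 0.4472 0.4135 0.25 144
```

```text
t 9.65 pos [ 0.4763 -0.0859  0.2481] yaw 159.2131211991274 w 0.0855649747247215 F [-0.0347 -0.2743 -0.5432]
xyz [ 0.8178  1.8263 -0.0063] twist [-0.0007 -0.0033  0.5071] rows 10.005155441118783
```

Call:
drive_tool(
  plan=[
    {"xyz": [0.4,1,0],"twist": [0,0,0.5]},
    {"xyz": [0.4,1,0],"twist": [0,0,0.5]},
    {"xyz": [0.4,1,0],"twist": [0,0,0.5]},
    {"xyz": [0.4,1,0],"twist": [0,0,0.5]},
    {"xyz": [0.4,1,0],"twist": [0,0,0.5]},
    {"xyz": [0.4,1,0],"twist": [0,0,0.5]},
  ],
)

```text
time: 10.25
eef_pos: [0.473, 0.1819, 0.2478]
tool_rot: [0.308, 0.951, -0.001, -0.001]
wrist_force: [0.7, -0.6, -0.2]
width: 0.085
```

```bash
python3 go.py 0.4472 0.4135 0.17 144;python3 tins.py wrist
```

```text
t 10.25 pos [0.473  0.1819 0.2478] yaw 144.06886403210729 w 0.08504339988602624 F [ 0.7318 -0.5903 -0.2389]
xyz [0.6269 0.6902 0.3101] twist [-0.004  -0.0013  0.0023] rows 4.9131498457584435
wrist
 cen [0.5946 0.2762] flatnormal 11.0 width 51.0 rgb [193. 207. 203.] n 1268 z 0.0597
```

Call:
drive_tool(
  plan=[
    {"xyz": [0.627,0.69,0.31],"twist": [0,0,0]},
    {"xyz": [0.627,0.69,0.31],"twist": [0,0,0]},
    {"xyz": [0.627,0.69,0.31],"twist": [0,0,0]},
    {"xyz": [0.627,0.69,0.31],"twist": [0,0,0]},
    {"xyz": [0.627,0.69,0.31],"twist": [0,0,0]},
    {"xyz": [0.627,0.69,0.31],"twist": [0,0,0]},
    {"xyz": [0.627,0.69,0.31],"twist": [0,0,0]},
  ],
)

```text
time: 11.0
eef_pos: [0.4476, 0.4109, 0.1692]
tool_rot: [0.309, 0.951, -0.002, -0.001]
wrist_force: [0.5, -0.6, 0.3]
width: 0.0853
```

```bash
python3 tins.py wrist; python3 go.py 0.4472 0.4135 0.032 144
```

```text
wrist
 cen [0.5925 0.2789] flatnormal 11.0 width 48.0 rgb [220. 229. 226.] n 2859 z 0.0598
 cen [0.4472 0.4135] flatnormal 23.0 width 50.3 rgb [228. 237. 239.] n 2837 z 0.0598
t 11.05 pos [0.448  0.4104 0.1702] yaw 144.00507602156617 w 0.08545299101652377 F [ 0.0245 -0.7686  0.6878]
xyz [0.01   0.0099 0.5526] twist [-0.006   0.0005  0.0002] rows 2.76388870752994
```

Call:
drive_tool(
  plan=[
    {"xyz": [0.008,0.008,0.1],"twist": [0,0,0.02]},
    {"xyz": [0.008,0.008,0.3],"twist": [0,0,0.02]},
    {"xyz": [0.008,0.008,0.45],"twist": [0,0,0.02]},
    {"xyz": [0.008,0.008,0.55],"twist": [0,0,0.02]},
    {"xyz": [0.008,0.008,0.55],"twist": [0,0,0.02]},
    {"xyz": [0.008,0.008,0.55],"twist": [0,0,0.02]},
  ],
)

```text
time: 11.65
eef_pos: [0.4485, 0.4134, 0.0351]
tool_rot: [0.314, 0.949, -0.0, 0.0]
wrist_force: [0.5, -0.5, 0.4]
width: 0.0854
```

Call:
drive_tool(
  plan=[
    {"xyz": [0,0,0],"twist": [0,0,0]},
    {"xyz": [0,0,0],"twist": [0,0,0]},
    {"xyz": [0,0,0],"twist": [0,0,0]},
    {"xyz": [0,0,0],"twist": [0,0,0]},
    {"xyz": [0,0,0],"twist": [0,0,0]},
    {"xyz": [0,0,0],"twist": [0,0,0]},
  ],
  fingers=1,
)

```text
time: 12.25
eef_pos: [0.4485, 0.4151, 0.0362]
tool_rot: [0.314, 0.949, 0.001, 0.0]
wrist_force: [-0.8, -0.7, 6.7]
width: 0.0492
```

Call:
drive_tool(
  plan=[
    {"xyz": [0,0,-0.2],"twist": [0,0,0]},
    {"xyz": [0,0,-0.4],"twist": [0,0,0]},
    {"xyz": [0,0,-0.6],"twist": [0,0,0]},
    {"xyz": [0,0,-0.8],"twist": [0,0,0]},
    {"xyz": [0,0,-0.85],"twist": [0,0,0]},
    {"xyz": [0,0,-0.85],"twist": [0,0,0]},
  ],
)

```text
time: 12.85
eef_pos: [0.4484, 0.4152, 0.2506]
tool_rot: [0.314, 0.949, 0.003, 0.001]
wrist_force: [-0.5, -0.4, -0.9]
width: 0.0492
```

```bash
python3 held.py; python3 go.py 0.47 0.05 0.25 172.26
```

```text
held top in tool frame: z -0.02365900444293701 mid [-0.0008 -0.0017 -0.0235] ext [0.0501 0.0576 0.0048] 10051 width 0.049229048162961114
t 12.9 pos [0.4476 0.4143 0.2479] yaw 143.39935551521154 w 0.04914089703877683 F [ 0.4629  0.0956 -2.0914]
xyz [-0.9407 -1.1166 -0.012 ] twist [ 0.0051 -0.0004 -0.962 ] rows 7.300316188016305
```

Call:
drive_tool(
  plan=[
    {"xyz": [-0.8,-1,-0.02],"twist": [0,0,-0.96]},
    {"xyz": [-0.8,-1,-0.02],"twist": [0,0,-0.96]},
    {"xyz": [-0.8,-1,-0.02],"twist": [0,0,-0.96]},
    {"xyz": [-0.8,-1,-0.02],"twist": [0,0,-0.96]},
    {"xyz": [-0.8,-1,-0.02],"twist": [0,0,-0.96]},
    {"xyz": [-0.8,-1,-0.02],"twist": [0,0,-0.96]},
    {"xyz": [-0.8,-1,-0.02],"twist": [0,0,-0.96]},
  ],
)

```text
time: 13.6
eef_pos: [0.4576, 0.0905, 0.2501]
tool_rot: [0.069, 0.998, -0.001, -0.001]
wrist_force: [1.4, 1.5, -1.1]
width: 0.0492
```

```bash
python3 held.py; python3 go.py 0.51 -0.22 0.25 172.26
```

```text
held top in tool frame: z -0.023687169133311023 mid [-0.0002 -0.0021 -0.0235] ext [0.0495 0.0576 0.0049] 9791 width 0.04921718453876477
t 13.65 pos [0.4575 0.0896 0.2501] yaw 172.0570220392115 w 0.04930230876738358 F [-0.4923 -2.4164 -1.8064]
xyz [-0.3789 -1.1974  0.002 ] twist [-0.0042 -0.0056 -0.0068] rows 6.279718905802316
```

Call:
drive_tool(
  plan=[
    {"xyz": [-0.32,-1,0],"twist": [0,0,0]},
    {"xyz": [-0.32,-1,0],"twist": [0,0,0]},
    {"xyz": [-0.32,-1,0],"twist": [0,0,0]},
    {"xyz": [-0.32,-1,0],"twist": [0,0,0]},
    {"xyz": [-0.32,-1,0],"twist": [0,0,0]},
    {"xyz": [-0.32,-1,0],"twist": [0,0,0]},
  ],
)

```text
time: 14.25
eef_pos: [0.5037, -0.168, 0.2493]
tool_rot: [0.07, 0.998, -0.0, -0.002]
wrist_force: [-0.5, -0.4, -1.2]
width: 0.0495
```

```bash
python3 go.py 0.5098 -0.2194 0.15 172.26
```

```text
t 14.25 pos [ 0.5037 -0.168   0.2493] yaw 171.99211826140333 w 0.0495125025877208 F [-0.538  -0.4418 -1.1523]
xyz [-0.0543 -0.1999  0.3971] twist [-0.0016 -0.008  -0.0089] rows 2.239499978564788
```

Call:
drive_tool(
  plan=[
    {"xyz": [-0.054,-0.2,0],"twist": [0,0,-0.01]},
    {"xyz": [-0.054,-0.2,0.15],"twist": [0,0,-0.01]},
    {"xyz": [-0.054,-0.2,0.3],"twist": [0,0,-0.01]},
    {"xyz": [-0.054,-0.2,0.4],"twist": [0,0,-0.01]},
    {"xyz": [-0.054,-0.2,0.4],"twist": [0,0,-0.01]},
    {"xyz": [-0.054,-0.2,0.4],"twist": [0,0,-0.01]},
  ],
)

```text
time: 14.85
eef_pos: [0.5109, -0.2155, 0.1513]
tool_rot: [0.065, 0.998, -0.0, -0.001]
wrist_force: [-0.3, -0.4, -1.0]
width: 0.0493
```

```bash
python3 go.py 0.5098 -0.2194 0.044 172.26; python3 boxm.py w5.png
```

```text
t 14.85 pos [ 0.5109 -0.2155  0.1513] yaw 172.53171224782605 w 0.04927760421700829 F [-0.2955 -0.4257 -0.9856]
xyz [ 0.0012 -0.0159  0.429 ] twist [-0.0008 -0.0044  0.0091] rows 2.1466907431895987
[ 0.5118 -0.2156  0.1525]
4776 0.08250082801596348 0.0016282053499268433
((502.9420166015625, -267.35205078125), (167.1761016845703, 150.77932739257812), 82.21424865722656)
```

Call:
drive_tool(
  plan=[
    {"xyz": [0.002,-0.018,0],"twist": [0,0,0]},
    {"xyz": [0.002,-0.018,0.05],"twist": [0,0,0]},
    {"xyz": [0.002,-0.018,0.05],"twist": [0,0,0]},
  ],
)

```text
time: 15.2
eef_pos: [0.5094, -0.2199, 0.1383]
tool_rot: [0.066, 0.998, 0.0, -0.001]
wrist_force: [-1.3, 0.5, -0.9]
width: 0.0492
```

```bash
python3 go.py 0.5098 -0.2194 0.044 172.26
```

```text
t 15.2 pos [ 0.5094 -0.2199  0.1383] yaw 172.46255895671686 w 0.04923484311338176 F [-1.3448  0.4527 -0.9165]
xyz [-0.0018  0.002   0.3772] twist [ 0.001  -0.002   0.0068] rows 1.8859584259861037
```

Call:
drive_tool(
  plan=[
    {"xyz": [0,0,0.1],"twist": [0,0,0]},
    {"xyz": [0,0,0.2],"twist": [0,0,0]},
    {"xyz": [0,0,0.3],"twist": [0,0,0]},
    {"xyz": [0,0,0.35],"twist": [0,0,0]},
    {"xyz": [0,0,0.38],"twist": [0,0,0]},
    {"xyz": [0,0,0.38],"twist": [0,0,0]},
    {"xyz": [0,0,0.38],"twist": [0,0,0]},
  ],
)

```text
time: 15.9
eef_pos: [0.5108, -0.2202, 0.0451]
tool_rot: [0.065, 0.998, -0.0, 0.001]
wrist_force: [-0.0, -0.5, -1.5]
width: 0.0494
```

Call:
drive_tool(
  plan=[
    {"xyz": [0,0,0],"twist": [0,0,0]},
    {"xyz": [0,0,0],"twist": [0,0,0]},
    {"xyz": [0,0,0],"twist": [0,0,0]},
  ],
  fingers=-0.6,
)

```text
time: 16.2
eef_pos: [0.5106, -0.2202, 0.045]
tool_rot: [0.065, 0.998, -0.0, 0.001]
wrist_force: [0.4, -0.1, 0.1]
width: 0.0686
```

Call:
drive_tool(
  plan=[
    {"xyz": [0,0,-0.15],"twist": [0,0,0]},
    {"xyz": [0,0,-0.35],"twist": [0,0,0]},
    {"xyz": [0,0,-0.55],"twist": [0,0,0]},
    {"xyz": [0,0,-0.75],"twist": [0,0,0]},
    {"xyz": [0,0,-0.8],"twist": [0,0,0]},
  ],
)

```text
time: 16.7
eef_pos: [0.5126, -0.2209, 0.2512]
tool_rot: [0.065, 0.998, -0.001, 0.005]
wrist_force: [0.1, 0.6, -0.3]
width: 0.0684
```

```bash
python3 tins.py scene side;  python3 -c "
from h import *
cap('wrist','w6.png')"; python3 go.py 0.5946 0.2763 0.25 191.5
```

```text
scene
 cen [0.5971 0.275 ] flatnormal 10.5 width 51.4 rgb [194. 201. 197.] n 182 z 0.0595
 cen [0.6036 0.407 ] flatnormal 11.5 width 52.7 rgb [212. 189. 165.] n 186 z 0.0598
side
 cen [0.5949 0.2777] flatnormal 9.5 width 51.6 rgb [183. 199. 191.] n 217 z 0.0611
 cen [0.6016 0.4088] flatnormal 11.5 width 51.1 rgb [212. 185. 157.] n 259 z 0.0606
t 16.85 pos [ 0.5104 -0.22    0.2453] yaw 172.49046125634558 w 0.0683603481507009 F [-0.3178  0.0109 -1.5951]
xyz [-0.0745  2.0123 -0.0176] twist [ 0.0001  0.005  -0.6336] rows 10.068921057783559
```

View pics/w6.png

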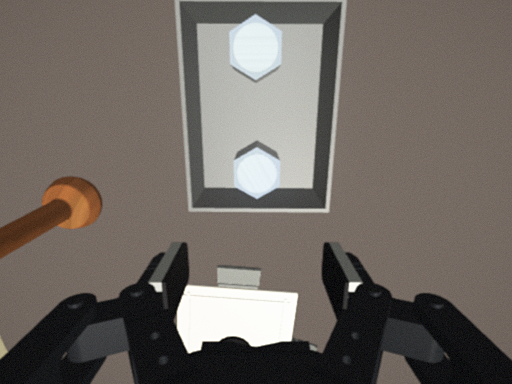

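Tins A (256,47) and B (257,173) stand upright at the two ends with room between them. Next is tin C at (0.595, 0.2763), flats at 11.5° (yaw 191.5).

Call:
drive_tool(
  plan=[
    {"xyz": [-0.04,1,0],"twist": [0,0,-0.3]},
    {"xyz": [-0.04,1,0],"twist": [0,0,-0.3]},
    {"xyz": [-0.04,1,0],"twist": [0,0,-0.3]},
    {"xyz": [-0.04,1,0],"twist": [0,0,-0.3]},
    {"xyz": [-0.04,1,0],"twist": [0,0,-0.3]},
    {"xyz": [-0.04,1,0],"twist": [0,0,-0.3]},
  ],
  fingers=-1,
)

```text
time: 17.45
eef_pos: [0.5527, 0.031, 0.2421]
tool_rot: [-0.015, 1.0, -0.0, -0.001]
wrist_force: [-0.3, -0.9, -1.1]
width: 0.0858
```

```bash
python3 go.py 0.5946 0.2763 0.25 191.5
```

```text
t 17.45 pos [0.5527 0.031  0.2421] yaw -178.23648153365784 w 0.08584956520975992 F [-0.3359 -0.9267 -1.0618]
xyz [-0.1975  0.9754 -0.0326] twist [-0.0002 -0.0051 -0.3245] rows 4.978542522224363
```

Call:
drive_tool(
  plan=[
    {"xyz": [-0.2,0.97,-0.03],"twist": [0,0,-0.33]},
    {"xyz": [-0.2,0.97,-0.03],"twist": [0,0,-0.33]},
    {"xyz": [-0.2,0.97,-0.03],"twist": [0,0,-0.33]},
    {"xyz": [-0.2,0.97,-0.03],"twist": [0,0,-0.33]},
    {"xyz": [-0.2,0.97,-0.03],"twist": [0,0,-0.33]},
    {"xyz": [-0.2,0.97,0.27],"twist": [0,0,-0.33]},
    {"xyz": [-0.2,0.97,0.27],"twist": [0,0,-0.33]},
    {"xyz": [-0.2,0.97,0.27],"twist": [0,0,-0.33]},
  ],
)

```text
time: 18.25
eef_pos: [0.5933, 0.2683, 0.1702]
tool_rot: [-0.099, 0.995, -0.003, -0.005]
wrist_force: [0.3, 0.9, -0.3]
width: 0.0852
```

```bash
python3 tins.py wrist; python3 go.py 0.5946 0.2768 0.032 191.5
```

```text
wrist
 cen [0.5946 0.2765] flatnormal 12.000000000000002 width 50.3 rgb [195. 210. 219.] n 2762 z 0.0598
 cen [0.6013 0.408 ] flatnormal 12.000000000000002 width 51.1 rgb [210. 186. 163.] n 1818 z 0.0595
t 18.3 pos [0.595  0.2688 0.1736] yaw -168.60792764473632 w 0.08516566100758001 F [0.4555 0.4901 2.3548]
xyz [-0.0079  0.0333  0.5662] twist [-0.006  -0.011  -0.0036] rows 2.83621410364244
```

Call:
drive_tool(
  plan=[
    {"xyz": [0,0.02,0.1],"twist": [0,0,0]},
    {"xyz": [0,0.02,0.2],"twist": [0,0,0]},
    {"xyz": [0,0.02,0.2],"twist": [0,0,0]},
    {"xyz": [0,0.02,0.2],"twist": [0,0,0]},
  ],
)

```text
time: 18.7
eef_pos: [0.5962, 0.2749, 0.1284]
tool_rot: [-0.099, 0.995, -0.0, 0.001]
wrist_force: [0.1, -0.2, 1.5]
width: 0.0849
```

```bash
python3 go.py 0.5946 0.2768 0.032 191.5
```

```text
t 18.7 pos [0.5962 0.2749 0.1284] yaw -168.60429645682532 w 0.0849400997273505 F [ 0.1355 -0.1666  1.4813]
xyz [0.0051 0.0089 0.3854] twist [-0.0003  0.0023 -0.0035] rows 1.927883805004992
```

Call:
drive_tool(
  plan=[
    {"xyz": [0.004,0.009,0.15],"twist": [0,0,0]},
    {"xyz": [0.004,0.009,0.3],"twist": [0,0,0]},
    {"xyz": [0.004,0.009,0.385],"twist": [0,0,0]},
    {"xyz": [0.004,0.009,0.385],"twist": [0,0,0]},
    {"xyz": [0.004,0.009,0.385],"twist": [0,0,0]},
  ],
)

```text
time: 19.2
eef_pos: [0.5953, 0.2776, 0.0326]
tool_rot: [-0.1, 0.995, 0.0, 0.001]
wrist_force: [0.9, -1.2, 1.5]
width: 0.0856
```

Call:
drive_tool(
  plan=[
    {"xyz": [0,0,0],"twist": [0,0,0]},
    {"xyz": [0,0,0],"twist": [0,0,0]},
    {"xyz": [0,0,0],"twist": [0,0,0]},
    {"xyz": [0,0,0],"twist": [0,0,0]},
    {"xyz": [0,0,0],"twist": [0,0,0]},
    {"xyz": [0,0,0],"twist": [0,0,0]},
  ],
  fingers=1,
)

```text
time: 19.8
eef_pos: [0.5948, 0.2777, 0.0325]
tool_rot: [-0.1, 0.995, 0.001, 0.001]
wrist_force: [-0.6, -0.4, 6.3]
width: 0.0495
```

Call:
drive_tool(
  plan=[
    {"xyz": [0,0,-0.2],"twist": [0,0,0]},
    {"xyz": [0,0,-0.4],"twist": [0,0,0]},
    {"xyz": [0,0,-0.6],"twist": [0,0,0]},
    {"xyz": [0,0,-0.8],"twist": [0,0,0]},
    {"xyz": [0,0,-0.85],"twist": [0,0,0]},
    {"xyz": [0,0,-0.85],"twist": [0,0,0]},
  ],
)

```text
time: 20.4
eef_pos: [0.5948, 0.2778, 0.2469]
tool_rot: [-0.099, 0.995, 0.002, 0.003]
wrist_force: [0.6, -0.4, -1.8]
width: 0.0496
```

```bash
python3 held.py; python3 go.py 0.501 -0.2825 0.25 172.26
```

```text
held top in tool frame: z -0.02736230534097052 mid [ 0.0001 -0.0008 -0.0281] ext [0.0594 0.0574 0.0065] 10345 width 0.04961942533377123
t 20.45 pos [0.5938 0.2772 0.244 ] yaw -168.60981371979523 w 0.04924293051053108 F [-0.0858 -0.0571 -1.4082]
xyz [ 0.8059 -2.1215 -0.0287] twist [0.0036 0.0025 0.6377] rows 11.348195009330107
```

Call:
drive_tool(
  plan=[
    {"xyz": [0.38,-1,-0.03],"twist": [0,0,0.3]},
    {"xyz": [0.38,-1,-0.03],"twist": [0,0,0.3]},
    {"xyz": [0.38,-1,-0.03],"twist": [0,0,0.3]},
    {"xyz": [0.38,-1,-0.03],"twist": [0,0,0.3]},
    {"xyz": [0.38,-1,-0.03],"twist": [0,0,0.3]},
    {"xyz": [0.38,-1,-0.03],"twist": [0,0,0.3]},
  ],
)

```text
time: 21.05
eef_pos: [0.5478, 0.0096, 0.2486]
tool_rot: [-0.02, 1.0, -0.0, -0.002]
wrist_force: [0.4, 0.7, -0.8]
width: 0.0491
```

```bash
python3 go.py 0.501 -0.283 0.25 172.26
```

```text
t 21.05 pos [0.5478 0.0096 0.2486] yaw -177.7503682950066 w 0.04911097851125647 F [ 0.4173  0.7096 -0.8313]
xyz [ 0.2329 -1.162  -0.0038] twist [-0.0023 -0.0073  0.333 ] rows 5.925444957686219
```

Call:
drive_tool(
  plan=[
    {"xyz": [0.23,-1,0],"twist": [0,0,0.33]},
    {"xyz": [0.23,-1,0],"twist": [0,0,0.33]},
    {"xyz": [0.23,-1,0],"twist": [0,0,0.33]},
    {"xyz": [0.23,-1,0],"twist": [0,0,0.33]},
    {"xyz": [0.23,-1,0],"twist": [0,0,0.33]},
    {"xyz": [0.23,-1,0],"twist": [0,0,0.33]},
  ],
)

```text
time: 21.65
eef_pos: [0.501, -0.2427, 0.2482]
tool_rot: [0.068, 0.998, 0.0, -0.002]
wrist_force: [0.3, 0.5, -1.9]
width: 0.0493
```

```bash
python3 go.py 0.501 -0.283 0.15 172.26
```

```text
t 21.65 pos [ 0.501  -0.2427  0.2482] yaw 172.25383735073237 w 0.04927506680636292 F [ 0.3084  0.4526 -1.9042]
xyz [-0.0234 -0.1598  0.3926] twist [-0.0004 -0.008  -0.0002] rows 2.122780638054779
```

Call:
drive_tool(
  plan=[
    {"xyz": [-0.023,-0.16,0],"twist": [0,0,0]},
    {"xyz": [-0.023,-0.16,0.15],"twist": [0,0,0]},
    {"xyz": [-0.023,-0.16,0.3],"twist": [0,0,0]},
    {"xyz": [-0.023,-0.16,0.4],"twist": [0,0,0]},
    {"xyz": [-0.023,-0.16,0.4],"twist": [0,0,0]},
    {"xyz": [-0.023,-0.16,0.4],"twist": [0,0,0]},
  ],
)

```text
time: 22.25
eef_pos: [0.5035, -0.2791, 0.1499]
tool_rot: [0.065, 0.998, -0.0, -0.001]
wrist_force: [0.5, 1.3, -0.4]
width: 0.0494
```

```bash
python3 go.py 0.501 -0.283 0.041 172.26
```

```text
t 22.25 pos [ 0.5035 -0.2791  0.1499] yaw 172.5335332666704 w 0.04943727703569813 F [ 0.472   1.3153 -0.3925]
xyz [ 0.0069 -0.0166  0.4356] twist [-0.0004 -0.0045  0.0091] rows 2.1799071307853994
```

Call:
drive_tool(
  plan=[
    {"xyz": [0.005,-0.016,0],"twist": [0,0,0]},
    {"xyz": [0.005,-0.016,0.05],"twist": [0,0,0]},
    {"xyz": [0.005,-0.016,0.05],"twist": [0,0,0]},
  ],
)

```text
time: 22.55
eef_pos: [0.5013, -0.2829, 0.1372]
tool_rot: [0.066, 0.998, 0.0, -0.0]
wrist_force: [-0.2, 0.0, -1.1]
width: 0.0497
```

```bash
python3 go.py 0.501 -0.283 0.041 172.26
```

```text
t 22.55 pos [ 0.5013 -0.2829  0.1372] yaw 172.46552964651673 w 0.04969070473035288 F [-0.2002  0.0416 -1.1307]
xyz [ 0.0011 -0.0009  0.3849] twist [ 0.0012 -0.0012  0.0069] rows 1.9243719717230596
```

Call:
drive_tool(
  plan=[
    {"xyz": [0,0,0.1],"twist": [0,0,0]},
    {"xyz": [0,0,0.2],"twist": [0,0,0]},
    {"xyz": [0,0,0.3],"twist": [0,0,0]},
    {"xyz": [0,0,0.35],"twist": [0,0,0]},
    {"xyz": [0,0,0.38],"twist": [0,0,0]},
    {"xyz": [0,0,0.38],"twist": [0,0,0]},
    {"xyz": [0,0,0.38],"twist": [0,0,0]},
  ],
)

```text
time: 23.25
eef_pos: [0.5026, -0.2834, 0.0439]
tool_rot: [0.065, 0.998, -0.0, 0.001]
wrist_force: [0.1, 0.5, -1.5]
width: 0.0494
```

Call:
drive_tool(
  plan=[
    {"xyz": [0,0,0],"twist": [0,0,0]},
    {"xyz": [0,0,0],"twist": [0,0,0]},
    {"xyz": [0,0,0],"twist": [0,0,0]},
  ],
  fingers=-0.6,
)

```text
time: 23.55
eef_pos: [0.5024, -0.2833, 0.0438]
tool_rot: [0.065, 0.998, -0.0, 0.001]
wrist_force: [-0.8, -0.9, 0.1]
width: 0.0682
```

Call:
drive_tool(
  plan=[
    {"xyz": [0,0,-0.15],"twist": [0,0,0]},
    {"xyz": [0,0,-0.35],"twist": [0,0,0]},
    {"xyz": [0,0,-0.55],"twist": [0,0,0]},
    {"xyz": [0,0,-0.75],"twist": [0,0,0]},
    {"xyz": [0,0,-0.8],"twist": [0,0,0]},
  ],
)

```text
time: 24.05
eef_pos: [0.5043, -0.2843, 0.2502]
tool_rot: [0.065, 0.998, -0.001, 0.005]
wrist_force: [-0.2, -0.0, 0.4]
width: 0.0684
```

```bash
cat > lid.py <<'E'
import sys
from meas import *
np.set_printoptions(precision=4,suppress=True)
def lid(c,z0=0.016):
    W=cloud(c); img=c['pixels'].astype(int)
    m=(img.min(-1)>170)&(np.ptp(img,axis=-1)<40)&(abs(W[...,2]-z0)<0.012)&(W[...,0]>0.2)
    for k in comps(m,800):
        v,u=np.nonzero(k); pts=np.array([ray(c,a,b,z0)[:2] for a,b in zip(u,v)],np.float32)
        print('lid',k.sum(),W[k][:,2].mean(),'std',W[k][:,2].std(),cv2.minAreaRect(pts*1000))
    m=(img.max(-1)<70)&(W[...,2]>z0+0.024)&(W[...,2]<z0+0.05)
    return W,img
def bar(c,W,img,cx,cy,z0):
    m=(img.max(-1)<90)&(abs(W[...,2]-(z0+0.036))<0.006)&(np.hypot(W[...,0]-cx,W[...,1]-cy)<0.05)
    p=(W[m][:,:2]*1000).astype(np.float32)
    if len(p)>10: print('bar',len(p),W[m][:,2].mean(),cv2.minAreaRect(p))
if __name__=='__main__':
    for n in sys.argv[1:]:
        c=cap(n,'lid_%s.png'%n); print(n); W,img=lid(c); bar(c,W,img,0.586,0.064,0.016)
E
python3 lid.py scene side;  python3 -c "
from h import *
cap('wrist','w7.png')"; python3 go.py 0.586 0.064 0.25 180
```

```text
scene
lid 2714 0.015109470984873426 std 0.0029823170677352696 ((586.4647827148438, 63.55241394042969), (227.4115447998047, 175.45132446289062), 77.9304428100586)
bar 51 0.051249436590534714 ((590.0303955078125, 62.5764274597168), (14.059286117553711, 51.39027404785156), 58.47665786743164)
side
lid 2307 0.016895911696713912 std 0.002319605457382161 ((585.0828857421875, 63.62055969238281), (226.9198455810547, 176.3664093017578), 77.24847412109375)
bar 51 0.051416675919102664 ((582.7828979492188, 67.193115234375), (15.896757125854492, 46.812095642089844), 65.02464294433594)
t 24.2 pos [ 0.5022 -0.2831  0.2441] yaw 172.4914447915855 w 0.06822642964876136 F [-1.1534  0.423  -1.157 ]
xyz [-0.1509  1.4204 -0.0229] twist [-0.      0.0052 -0.2503] rows 7.1430707329731336
```

View pics/w7.png

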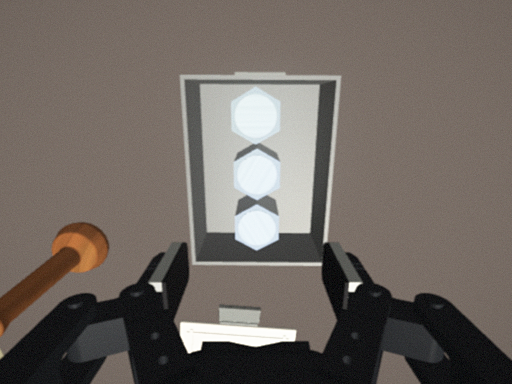

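All three tins are upright in the box at (256,113), (256,174) and (256,228). The lid is next. Its bar lies at about -29° against the lid's -12°, so the vent reads about 0.3. I'll grasp it at yaw 241 and leave room to turn.

Call:
drive_tool(
  plan=[
    {"xyz": [-0.1,1,-0.02],"twist": [0,0,-1]},
    {"xyz": [-0.1,1,-0.02],"twist": [0,0,-1]},
    {"xyz": [-0.1,1,-0.02],"twist": [0,0,-1]},
    {"xyz": [-0.1,1,-0.02],"twist": [0,0,-1]},
    {"xyz": [-0.1,1,-0.02],"twist": [0,0,-1]},
    {"xyz": [-0.1,1,-0.02],"twist": [0,0,-1]},
  ],
  fingers=-1,
)

```text
time: 24.8
eef_pos: [0.5597, -0.034, 0.246]
tool_rot: [-0.197, 0.98, 0.0, -0.001]
wrist_force: [-1.4, -1.1, -0.3]
width: 0.0853
```

```bash
python3 go.py 0.586 0.064 0.25 232
```

```text
t 24.8 pos [ 0.5597 -0.034   0.246 ] yaw -157.23305022773334 w 0.08534810254938298 F [-1.3585 -1.0706 -0.3295]
xyz [-0.2485  0.3207 -0.0162] twist [ 0.0028 -0.0037 -0.9744] rows 3.4031925074545115
```

Call:
drive_tool(
  plan=[
    {"xyz": [-0.25,0.32,0.1],"twist": [0,0,-0.97]},
    {"xyz": [-0.25,0.32,0.1],"twist": [0,0,-0.97]},
    {"xyz": [-0.25,0.32,0.1],"twist": [0,0,-0.97]},
    {"xyz": [-0.25,0.32,0.1],"twist": [0,0,-0.97]},
    {"xyz": [-0.25,0.32,0.1],"twist": [0,0,-0.97]},
    {"xyz": [-0.25,0.32,0.1],"twist": [0,0,-0.97]},
  ],
)

```text
time: 25.4
eef_pos: [0.5859, 0.0587, 0.2218]
tool_rot: [-0.434, 0.901, 0.0, -0.001]
wrist_force: [1.0, -0.7, 0.4]
width: 0.0856
```

```bash
python3 lid.py wrist; python3 go.py 0.586 0.064 0.15 241
```

```text
wrist
lid 25300 0.015484494260386318 std 0.0009393601691191056 ((585.3133544921875, 63.39842987060547), (221.89947509765625, 171.98825073242188), 77.91023254394531)
bar 606 0.05102547169185046 ((586.0864868164062, 63.39420700073242), (14.05679702758789, 50.33238220214844), 62.42424392700195)
t 25.45 pos [0.5861 0.0586 0.2222] yaw -128.54548312976758 w 0.0854353977814487 F [ 1.0601  0.3675 -0.8857]
xyz [-0.0169  0.0134  0.2888] twist [ 0.0016 -0.0022 -0.3182] rows 1.447857401515467
```

View pics/lid_wrist.png

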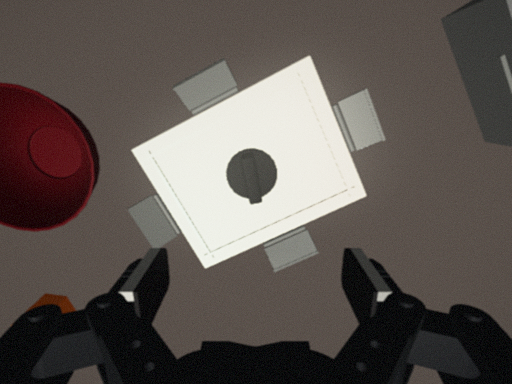

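The wrist view shows the lid at (250,165), with its bar on the disc at (252,175) and all four clips up. Lid yaw is -12.1°, the jaw direction for the bar is 242.4°, and the vent reads about 0.27.

Call:
drive_tool(
  plan=[
    {"xyz": [-0.015,0.014,0.2],"twist": [0,0,-0.365]},
    {"xyz": [-0.015,0.014,0.4],"twist": [0,0,-0.365]},
    {"xyz": [-0.015,0.014,0.45],"twist": [0,0,-0.365]},
    {"xyz": [-0.015,0.014,0.45],"twist": [0,0,-0.365]},
    {"xyz": [-0.015,0.014,0.45],"twist": [0,0,-0.365]},
  ],
)

```text
time: 25.95
eef_pos: [0.5874, 0.0644, 0.1124]
tool_rot: [-0.519, 0.855, -0.001, 0.001]
wrist_force: [-0.4, -0.4, 1.1]
width: 0.0855
```

```bash
python3 go.py 0.586 0.0634 0.035 242.4
```

```text
t 25.95 pos [0.5874 0.0644 0.1124] yaw -117.5270897686454 w 0.08547919563088612 F [-0.4279 -0.4239  1.1145]
xyz [0.0064 0.0038 0.3097] twist [-0.0035  0.0019  0.0024] rows 1.5488144853224097
```

Call:
drive_tool(
  plan=[
    {"xyz": [0.004,0.003,0.1],"twist": [0,0,0]},
    {"xyz": [0.004,0.003,0.2],"twist": [0,0,0]},
    {"xyz": [0.004,0.003,0.28],"twist": [0,0,0]},
    {"xyz": [0.004,0.003,0.305],"twist": [0,0,0]},
    {"xyz": [0.004,0.003,0.305],"twist": [0,0,0]},
    {"xyz": [0.004,0.003,0.305],"twist": [0,0,0]},
  ],
)

```text
time: 26.55
eef_pos: [0.5863, 0.0643, 0.0362]
tool_rot: [-0.519, 0.855, -0.0, 0.001]
wrist_force: [1.1, -0.1, 0.7]
width: 0.0854
```

```bash
python3 go.py 0.586 0.0634 0.035 242.4
```

```text
t 26.55 pos [0.5863 0.0643 0.0362] yaw -117.4479229163948 w 0.08537782798214184 F [ 1.1362 -0.0802  0.6623]
xyz [ 0.0037 -0.0005  0.0049] twist [-0.0038  0.0038  0.0051] rows 0.030736300484701863
```

Call:
drive_tool(
  plan=[
    {"xyz": [0.003,0,0.003],"twist": [0,0,0]},
    {"xyz": [0.003,0,0.003],"twist": [0,0,0]},
    {"xyz": [0.003,0,0.003],"twist": [0,0,0]},
    {"xyz": [0.003,0,0.003],"twist": [0,0,0]},
    {"xyz": [0.003,0,0.003],"twist": [0,0,0]},
    {"xyz": [0.003,0,0.003],"twist": [0,0,0]},
    {"xyz": [0.003,0,0.003],"twist": [0,0,0]},
    {"xyz": [0.003,0,0.003],"twist": [0,0,0]},
  ],
  fingers=1,
  force=90,
)

```text
time: 27.35
eef_pos: [0.5849, 0.0633, 0.034]
tool_rot: [-0.519, 0.855, -0.0, 0.0]
wrist_force: [-2.0, -0.6, 5.0]
width: 0.0123
```

```bash
python3 go.py 0.586 0.0634 0.035 242.4
```

```text
t 27.35 pos [0.5849 0.0633 0.034 ] yaw -117.43656713272593 w 0.012250321817616847 F [-1.9538 -0.6005  5.0266]
xyz [-0.0023 -0.0037 -0.004 ] twist [-0.001   0.0008  0.0054] rows 0.029495369814270356
```

Call:
drive_tool(
  plan=[
    {"xyz": [0,0,-0.05],"twist": [0,0,0]},
    {"xyz": [0,0,-0.15],"twist": [0,0,0]},
    {"xyz": [0,0,-0.3],"twist": [0,0,0]},
    {"xyz": [0,0,-0.45],"twist": [0,0,0]},
    {"xyz": [0,0,-0.52],"twist": [0,0,0]},
    {"xyz": [0,0,-0.52],"twist": [0,0,0]},
    {"xyz": [0,0,-0.52],"twist": [0,0,0]},
  ],
)

```text
time: 28.05
eef_pos: [0.5837, 0.063, 0.1628]
tool_rot: [-0.519, 0.855, 0.0, -0.0]
wrist_force: [0.2, 0.2, -4.8]
width: 0.0127
```

```bash
cat > lidheld.py <<'E'
import sys
from meas import *
np.set_printoptions(precision=4,suppress=True)
# lid plate plane + outline from wrist, expressed in world
s=bot.read_state(); c=cap('wrist',sys.argv[1]); W=cloud(c); img=c['pixels'].astype(int)
m=(img.min(-1)>165)&(np.ptp(img,axis=-1)<40)&(W[...,2]>0.01)&(abs(W[...,2]-(s['eef_pos'][2]-0.019))<0.03)
ks=comps(m,3000)
k=max(ks,key=lambda k:k.sum())
p=W[k]; p=p[np.isfinite(p).all(1)]
A=np.c_[p[:,:2]-p[:,:2].mean(0),np.ones(len(p))]
co,_,_,_=np.linalg.lstsq(A,p[:,2],rcond=None)
r=cv2.minAreaRect((p[:,:2]*1000).astype(np.float32))
print('n',len(p),'plane slopes',co[:2],'z',co[2],'rect',r,'tcp',s['eef_pos'],'w',s['width'])
E
python3 lidheld.py w8.png; python3 go.py 0.501 -0.2838 0.15 246.75
```

```text
t 28.1 pos [0.5833 0.0629 0.1619] yaw -117.47986159044464 w 0.012505119944683361 F [-0.4689 -0.1788 -3.711 ]
xyz [ 1.3819 -0.348   0.0493] twist [ 0.0045 -0.003  -0.141 ] rows 7.129640490151462Traceback (most recent call last):
  File "lidheld.py", line 8, in <module>
    k=max(ks,key=lambda k:k.sum())
ValueError: max() iterable argument is empty
```

View pics/w8.png

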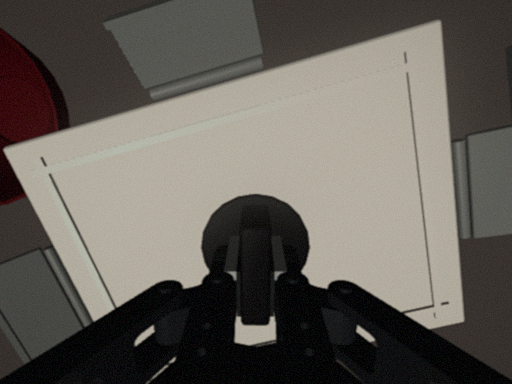

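The lid is lifted and held by the bar (255,260). It's in shadow, so I'll lower the threshold and check how level it is.

```bash
sed -i 's/img.min(-1)>165/img.min(-1)>135/' lidheld.py; python3 lidheld.py w8b.png
```

```text
n 78818 plane slopes [-0.0016 -0.001 ] z 0.1432368591796873 rect ((583.0203247070312, 62.19776153564453), (223.10035705566406, 171.96463012695312), 77.71441650390625) tcp [0.5833 0.0629 0.1619] w 0.012505119944683361
```

Call:
drive_tool(
  plan=[
    {"xyz": [0.15,-0.04,0],"twist": [0,0,-0.147]},
    {"xyz": [0.3,-0.08,0],"twist": [0,0,-0.147]},
    {"xyz": [0.45,-0.12,0],"twist": [0,0,-0.147]},
    {"xyz": [0.6,-0.15,0],"twist": [0,0,-0.147]},
    {"xyz": [0.75,-0.19,0],"twist": [0,0,-0.147]},
    {"xyz": [0.9,-0.23,0],"twist": [0,0,-0.147]},
    {"xyz": [1,-0.25,0],"twist": [0,0,-0.147]},
  ],
)

```text
time: 28.85
eef_pos: [0.523, -0.1895, 0.1617]
tool_rot: [-0.551, 0.834, 0.001, -0.001]
wrist_force: [0.3, 0.5, -3.9]
width: 0.0129
```

```bash
python3 go.py 0.501 -0.2838 0.158 246.75
```

```text
t 28.85 pos [ 0.523  -0.1895  0.1617] yaw -113.11324405090518 w 0.012885533382679495 F [ 0.3268  0.471  -3.9239]
xyz [ 0.3814 -0.067   0.015 ] twist [ 0.0063 -0.0025  0.0046] rows 1.9373921162640162
```

```bash
python3 go.py 0.501 -0.2838 0.158 246.75; python3 lidheld.py w9.png
```

```text
t 28.85 pos [ 0.523  -0.1895  0.1617] yaw -113.11324405090518 w 0.012885533382679495 F [ 0.3268  0.471  -3.9239]
xyz [ 0.3814 -0.067   0.015 ] twist [ 0.0063 -0.0025  0.0046] rows 1.9373921162640162
n 78865 plane slopes [-0.0025 -0.0008] z 0.14295743808043337 rect ((522.210205078125, -190.18695068359375), (222.7808380126953, 172.88101196289062), 82.35440063476562) tcp [ 0.523  -0.1895  0.1617] w 0.012885533382679495
```

The lid is still held and level, at yaw -7.6° against the box's -7.7°. Closing the remaining distance.

Call:
drive_tool(
  plan=[
    {"xyz": [0.1,-0.02,0],"twist": [0,0,0]},
    {"xyz": [0.22,-0.04,0],"twist": [0,0,0]},
    {"xyz": [0.32,-0.06,0],"twist": [0,0,0]},
    {"xyz": [0.37,-0.067,0],"twist": [0,0,0]},
    {"xyz": [0.37,-0.067,0],"twist": [0,0,0]},
    {"xyz": [0.37,-0.067,0],"twist": [0,0,0]},
    {"xyz": [0.37,-0.067,0],"twist": [0,0,0]},
  ],
)

```text
time: 29.6
eef_pos: [0.504, -0.2784, 0.163]
tool_rot: [-0.552, 0.834, 0.0, -0.0]
wrist_force: [0.6, 0.0, -3.6]
width: 0.0128
```

```bash
python3 lidheld.py w10.png;python3 go.py 0.501 -0.2838 0.158 246.75; 
```

```text
n 78875 plane slopes [ 0.0003 -0.0001] z 0.14436259890624462 rect ((503.64501953125, -279.0545654296875), (223.1527099609375, 171.919677734375), 82.37068939208984) tcp [ 0.504  -0.2784  0.163 ] w 0.012809823812667842
t 29.65 pos [ 0.5042 -0.2784  0.1633] yaw -112.989868308272 w 0.012478821801054835 F [ 0.7536 -0.1645 -4.2862]
xyz [0.0249 0.0033 0.0211] twist [0.0009 0.0001 0.0087] rows 0.164151118303748
```

Lid centre is now (0.5036, -0.279), which needs about 5 mm along tool x. I'll correct that and lower to just above the rim.

Call:
drive_tool(
  plan=[
    {"xyz": [0.023,0,0],"twist": [0,0,0.008]},
    {"xyz": [0.023,0,0.04],"twist": [0,0,0.008]},
    {"xyz": [0.023,0,0.08],"twist": [0,0,0.008]},
    {"xyz": [0.023,0,0.12],"twist": [0,0,0.008]},
    {"xyz": [0.023,0,0.14],"twist": [0,0,0.008]},
    {"xyz": [0.023,0,0.14],"twist": [0,0,0.008]},
    {"xyz": [0.023,0,0.14],"twist": [0,0,0.008]},
  ],
)

```text
time: 30.35
eef_pos: [0.5019, -0.2845, 0.1285]
tool_rot: [-0.55, 0.835, 0.0, -0.0]
wrist_force: [0.3, 0.9, -3.5]
width: 0.0125
```

```bash
python3 lidheld.py w11.png;python3 go.py 0.5018 -0.2832 0.109 246.75; 
```

```text
n 78866 plane slopes [ 0.001  -0.0006] z 0.10984307016795236 rect ((501.3124084472656, -285.1274719238281), (223.03211975097656, 172.30039978027344), 82.10982513427734) tcp [ 0.5019 -0.2845  0.1285] w 0.012484491123648743
t 30.4 pos [ 0.5021 -0.2846  0.1288] yaw -113.27317051125331 w 0.012531906734742625 F [-0.5264  0.9682 -4.1316]
xyz [-0.0047  0.0032  0.079 ] twist [-0.0007 -0.0002 -0.0008] rows 0.3960492362136946
```

Call:
drive_tool(
  plan=[
    {"xyz": [-0.004,0,0.015],"twist": [0,0,0]},
    {"xyz": [-0.004,0,0.03],"twist": [0,0,0]},
    {"xyz": [-0.004,0,0.045],"twist": [0,0,0]},
    {"xyz": [-0.004,0,0.06],"twist": [0,0,0]},
    {"xyz": [-0.004,0,0.07],"twist": [0,0,0]},
    {"xyz": [-0.004,0,0.078],"twist": [0,0,0]},
    {"xyz": [-0.004,0,0.08],"twist": [0,0,0]},
    {"xyz": [-0.004,0,0.08],"twist": [0,0,0]},
  ],
)

```text
time: 31.2
eef_pos: [0.5022, -0.2836, 0.1085]
tool_rot: [-0.55, 0.835, 0.0, -0.0]
wrist_force: [0.2, -0.7, -4.5]
width: 0.0124
```

```bash
python3 lidheld.py w12.png;python3 go.py 0.5018 -0.2832 0.109 246.75; 
```

```text
n 78888 plane slopes [ 0.0011 -0.0006] z 0.08987304621337404 rect ((502.08355712890625, -284.3479309082031), (223.463134765625, 171.52642822265625), 82.01080322265625) tcp [ 0.5022 -0.2836  0.1085] w 0.012432598743122754
t 31.25 pos [ 0.5023 -0.2836  0.1086] yaw -113.27739811198535 w 0.012961666178031675 F [ 1.0339 -0.8569 -4.1852]
xyz [-0.0006  0.0023 -0.0015] twist [-0.0003 -0.     -0.0009] rows 0.014170994507550735
```

Call:
drive_tool(
  plan=[
    {"xyz": [0,0,0.004],"twist": [0,0,0]},
    {"xyz": [0,0,0.008],"twist": [0,0,0]},
    {"xyz": [0,0,0.01],"twist": [0,0,0]},
    {"xyz": [0,0,0.01],"twist": [0,0,0]},
  ],
)

```text
time: 31.65
eef_pos: [0.5025, -0.2837, 0.108]
tool_rot: [-0.55, 0.835, -0.001, 0.0]
wrist_force: [-3.7, 4.1, 11.6]
width: 0.0124
```

```bash
python3 lidheld.py w13.png;python3 go.py 0.5018 -0.2832 0.109 246.75; 
```

```text
n 78832 plane slopes [ 0.0017 -0.0005] z 0.08945927270226858 rect ((502.14617919921875, -284.45343017578125), (223.36245727539062, 171.73426818847656), 82.04492950439453) tcp [ 0.5025 -0.2837  0.108 ] w 0.012367795323015926
t 31.7 pos [ 0.5025 -0.2837  0.1079] yaw -113.24632397669751 w 0.012429648901316235 F [-4.4452  4.1737 11.0385]
xyz [-0.0008  0.0032 -0.0042] twist [-0.0027 -0.0004  0.0001] rows 0.02670345646764708
```

The lid is seated: +11 N of contact, upper face at 0.0895, slope ≤ 0.002. Releasing it and rising.

Call:
drive_tool(
  plan=[
    {"xyz": [0,0,-0.006],"twist": [0,0,0]},
    {"xyz": [0,0,-0.006],"twist": [0,0,0]},
    {"xyz": [0,0,-0.006],"twist": [0,0,0]},
    {"xyz": [0,0,-0.006],"twist": [0,0,0]},
  ],
  fingers=0,
)

```text
time: 32.1
eef_pos: [0.5023, -0.2836, 0.1075]
tool_rot: [-0.55, 0.835, -0.0, 0.0]
wrist_force: [-0.4, -0.4, -0.3]
width: 0.0427
```

Call:
drive_tool(
  plan=[
    {"xyz": [0,0,-0.1],"twist": [0,0,0]},
    {"xyz": [0,0,-0.25],"twist": [0,0,0]},
    {"xyz": [0,0,-0.4],"twist": [0,0,0]},
    {"xyz": [0,0,-0.55],"twist": [0,0,0]},
    {"xyz": [0,0,-0.6],"twist": [0,0,0]},
    {"xyz": [0,0,-0.6],"twist": [0,0,0]},
  ],
)

```text
time: 32.7
eef_pos: [0.5032, -0.2839, 0.2599]
tool_rot: [-0.55, 0.835, -0.002, 0.001]
wrist_force: [-0.7, -0.6, 0.1]
width: 0.043
```

```bash
cat > lidbox.py <<'E'
import sys
from meas import *
np.set_printoptions(precision=4,suppress=True)
tag=sys.argv[1]
for n in sys.argv[2:]:
    c=cap(n,'lb_%s_%s.png'%(tag,n)); W=cloud(c); img=c['pixels'].astype(int)
    near=(abs(W[...,0]-0.502)<0.2)&(abs(W[...,1]+0.284)<0.2)
    m=(img.min(-1)>150)&(np.ptp(img,axis=-1)<45)&near&(abs(W[...,2]-0.09)<0.012)
    k=max(comps(m,200),key=lambda k:k.sum()); p=W[k]
    A=np.c_[p[:,:2]-p[:,:2].mean(0),np.ones(len(p))]; co=np.linalg.lstsq(A,p[:,2],rcond=None)[0]
    r=cv2.minAreaRect((p[:,:2]*1000).astype(np.float32))
    print(n,len(p),'slopes',co[:2],'z',co[2],r)
    # clips: points off the plate in lid frame
    (cx,cy),(w,h),a=r
    ang=np.radians(a if w>h else a+90)  # long axis
    ey=np.array([np.cos(ang),np.sin(ang)]); ey=ey if ey[1]>0 else -ey; ex=np.array([ey[1],-ey[0]])
    if len(sys.argv)>0:
        D=W[...,:2]-np.array([cx,cy])/1000; X=D@ex; Y=D@ey; Z=W[...,2]
        print(' yaw',np.degrees(np.arctan2(ex[1],ex[0])))
        for nm,rad,tan,e in(('+x',X,Y,0.091),('-x',-X,Y,0.091),('+y',Y,X,0.116),('-y',-Y,X,0.116)):
            q=(rad>e+0.006)&(rad<e+0.045)&(abs(tan)<0.027)&(Z>0.055)&(Z<0.14)
            if q.sum()>8:
                f=np.polyfit(rad[q]-e,Z[q]-0.087,1); print('  clip',nm,q.sum(),'rad',np.percentile(rad[q]-e,[3,97]),'z',np.percentile(Z[q],[3,97]),'theta',np.pi/2+np.arctan(f[0]))
            else: print('  clip',nm,q.sum())
    m=(img.max(-1)<90)&(abs(W[...,2]-0.126)<0.007)&(np.hypot(W[...,0]-cx/1000,W[...,1]-cy/1000)<0.045)
    if m.sum()>15:
        b=cv2.minAreaRect((W[m][:,:2]*1000).astype(np.float32)); print(' bar',m.sum(),b)
E
python3 lidbox.py a wrist scene side; python3 go.py 0.502 -0.284 0.25 262
```

```text
wrist 30271 slopes [ 0.0007 -0.0002] z 0.08946069448537002 ((502.0341796875, -284.6182861328125), (224.4199676513672, 173.51617431640625), 82.1408462524414)
 yaw -7.859153747558597
  clip +x 1834 rad [0.0068 0.0299] z [0.0929 0.1098] theta 2.1829454799338066
  clip -x 983 rad [0.0068 0.0313] z [0.0907 0.1025] theta 1.9588295559016569
  clip +y 1443 rad [0.0067 0.0282] z [0.0923 0.1089] theta 2.1670202011771518
  clip -y 1654 rad [0.007  0.0327] z [0.0896 0.0986] theta 1.8368664464828977
 bar 757 ((503.2008056640625, -284.8962097167969), (13.276755332946777, 50.12704849243164), 66.37659454345703)
scene 2886 slopes [-0.0005 -0.0029] z 0.08940296147462024 ((495.54241943359375, -299.39703369140625), (269.9882507324219, 229.4562530517578), 82.246826171875)
 yaw -7.753173828124998
  clip +x 75 rad [0.0079 0.0375] z [0.0883 0.111 ] theta 2.127530202903874
  clip -x 74 rad [0.0067 0.027 ] z [0.0867 0.1023] theta 1.8477992767292295
  clip +y 123 rad [0.0073 0.0441] z [0.0849 0.1101] theta 2.102976118841814
  clip -y 63 rad [0.0068 0.0192] z [0.0855 0.1017] theta 1.9517293998904517
 bar 49 ((5
[... 188 characters left out ...]
421875), (241.7283935546875, 179.4749755859375), 80.52323913574219)
 yaw -9.47676086425781
  clip +x 70 rad [0.0071 0.0285] z [0.0934 0.114 ] theta 2.2089522469999414
  clip -x 71 rad [0.0072 0.0322] z [0.0909 0.106 ] theta 1.9648118634760823
  clip +y 41 rad [0.0089 0.0338] z [0.096  0.1134] theta 2.1120582140887953
  clip -y 75 rad [0.0071 0.0341] z [0.0896 0.1004] theta 1.752805433345469
 bar 32 ((500.676025390625, -278.63958740234375), (14.629318237304688, 45.77178192138672), 67.68717956542969)
t 32.85 pos [ 0.5016 -0.2833  0.2561] yaw -113.29199654677213 w 0.04305496754956069 F [-0.2621  0.2482 -0.7501]
xyz [ 0.002  -0.0028  0.0245] twist [ 0.0039  0.0006 -0.5097] rows 1.780261792123333
```

View pics/lb_a_wrist.png

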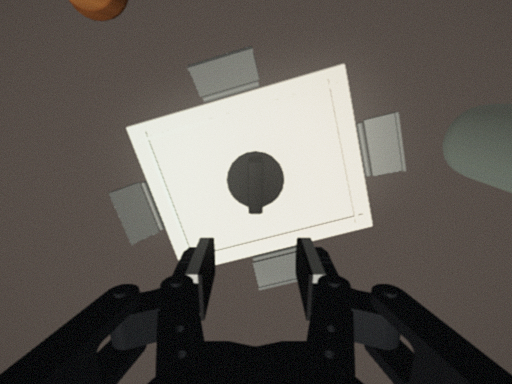

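The lid sits flat: z 0.0895, centre (0.502, -0.2846), yaw -7.86°. The clips still read up:

| Clip | Angle (rad) |
|---|---|
| +x | 2.18 |
| -x | 1.96 |
| +y | 2.17 |
| -y | 1.84 |

Next I push the clips with closed fingers, starting with +x.

```bash
cat > clip.py <<'E'
# clip.py side radial_mm z yaw  -> move for closed fingertip over that side
import sys
from go import *
np.set_printoptions(precision=4,suppress=True)
C=np.array([0.502,-0.2846]);y=np.radians(-7.86);ex=np.array([np.cos(y),np.sin(y)]);ey=np.array([-ex[1],ex[0]])
D={'+x':ex,'-x':-ex,'+y':ey,'-y':-ey}
s=bot.read_state(); print('t',s['time'],'pos',s['eef_pos'],'F',s['wrist_force'],'rad now',{k:round(float((s['eef_pos'][:2]-C)@v*1000),1) for k,v in D.items()})
a=sys.argv[1:]
for i in range(0,len(a),4):
    p=C+D[a[i]]*float(a[i+1])/1000
    d,r=need(p[0],p[1],float(a[i+2]),float(a[i+3]),s); print(p,'xyz',d,'twist',r,'rows',round(max(np.linalg.norm(d)*5,np.linalg.norm(r)*30/8.59),1))
E
python3 clip.py +x 115 0.16 262.14
```

```text
t 32.85 pos [ 0.5016 -0.2833  0.2561] F [-0.2621  0.2482 -0.7501] rad now {'+x': -0.6, '-x': 0.6, '+y': 1.3, '-y': -1.3}
[ 0.6159 -0.3003] xyz [-0.1182 -0.4479  0.3835] twist [ 0.0039  0.0006 -0.5144] rows 3.0
```

Call:
drive_tool(
  plan=[
    {"xyz": [-0.118,-0.448,0],"twist": [0,0,-0.515]},
    {"xyz": [-0.118,-0.448,0],"twist": [0,0,-0.515]},
    {"xyz": [-0.118,-0.448,0.05],"twist": [0,0,-0.515]},
    {"xyz": [-0.118,-0.448,0.2],"twist": [0,0,-0.515]},
    {"xyz": [-0.118,-0.448,0.38],"twist": [0,0,-0.515]},
    {"xyz": [-0.118,-0.448,0.38],"twist": [0,0,-0.515]},
    {"xyz": [-0.118,-0.448,0.38],"twist": [0,0,-0.515]},
  ],
  fingers=1,
)

```text
time: 33.55
eef_pos: [0.6161, -0.3009, 0.1615]
tool_rot: [-0.657, 0.754, 0.001, -0.001]
wrist_force: [0.3, 0.2, 1.3]
width: 0.0001
```

```bash
python3 -c "
from h import *
cap('wrist','w14.png')"; python3 clip.py +x 115 0.16 262.14 +x 115 0.064 262.14
```

```text
t 33.6 pos [ 0.6173 -0.3012  0.1636] F [0.4737 0.5688 1.5973] rad now {'+x': 116.5, '-x': -116.5, '+y': -0.7, '-y': 0.7}
[ 0.6159 -0.3003] xyz [-0.0027  0.0059  0.0146] twist [-0.0004 -0.0019  0.002 ] rows 0.1
[ 0.6159 -0.3003] xyz [-0.0031  0.006   0.3986] twist [-0.0004 -0.0019  0.002 ] rows 2.0
```

View pics/w14.png

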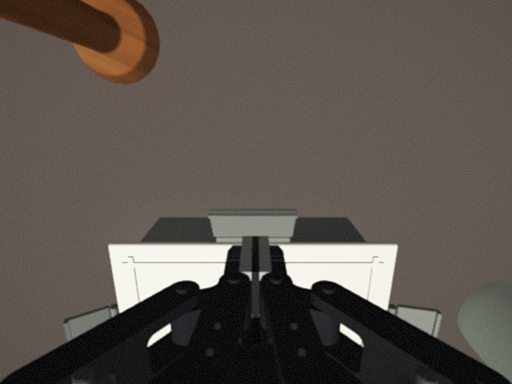

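The closed fingertips (255,240) are over the +x clip side, with the flap at (253,227) still up. I'll descend outside the hinge, then push in.

Call:
drive_tool(
  plan=[
    {"xyz": [-0.003,0.005,0.08],"twist": [0,0,0]},
    {"xyz": [-0.003,0.005,0.16],"twist": [0,0,0]},
    {"xyz": [-0.003,0.005,0.22],"twist": [0,0,0]},
    {"xyz": [-0.003,0.005,0.28],"twist": [0,0,0]},
    {"xyz": [-0.003,0.005,0.34],"twist": [0,0,0]},
    {"xyz": [-0.003,0.005,0.4],"twist": [0,0,0]},
    {"xyz": [-0.003,0.005,0.4],"twist": [0,0,0]},
  ],
)

```text
time: 34.3
eef_pos: [0.6142, -0.2994, 0.0598]
tool_rot: [-0.657, 0.754, 0.002, -0.001]
wrist_force: [-0.2, 0.1, -0.4]
width: 0.0
```

```bash
python3 clip.py +x 115 0.064 262.14 +x 102 0.064 262.14; python3 lidbox.py b scene
```

```text
t 34.3 pos [ 0.6142 -0.2994  0.0598] F [-0.238   0.0992 -0.4278] rad now {'+x': 113.1, '-x': -113.1, '+y': 0.7, '-y': -0.7}
[ 0.6159 -0.3003] xyz [ 0.0027 -0.0074 -0.0167] twist [0.0073 0.0013 0.    ] rows 0.1
[ 0.603  -0.2985] xyz [ 0.0027  0.0446 -0.0165] twist [0.0073 0.0013 0.    ] rows 0.2
scene 1207 slopes [0.0029 0.0046] z 0.08897812277830425 ((517.8449096679688, -257.2685852050781), (182.95294189453125, 156.70358276367188), 80.09844207763672)
 yaw -9.901557922363285
  clip +x 124 rad [0.0078 0.0301] z [0.0599 0.1377] theta 2.475563205544302
  clip -x 0
  clip +y 0
  clip -y 3
 bar 41 ((507.7596130371094, -283.43060302734375), (14.224554061889648, 47.963035583496094), 67.19747161865234)
```

Now I push inward in small steps, watching the force.

Call:
drive_tool(
  plan=[
    {"xyz": [0,0.015,-0.008],"twist": [0,0,0]},
    {"xyz": [0,0.03,-0.008],"twist": [0,0,0]},
    {"xyz": [0,0.04,-0.008],"twist": [0,0,0]},
    {"xyz": [0,0.045,-0.008],"twist": [0,0,0]},
    {"xyz": [0,0.045,-0.008],"twist": [0,0,0]},
  ],
)

```text
time: 34.85
eef_pos: [0.6045, -0.2983, 0.0652]
tool_rot: [-0.657, 0.754, -0.0, 0.0]
wrist_force: [1.3, -0.4, 0.5]
width: -0.0002
```

```bash
python3 clip.py +x 102 0.064 262.14; python3 -c "
from h import *
cap('wrist','w15.png')"
```

```text
t 34.85 pos [ 0.6045 -0.2983  0.0652] F [ 1.2887 -0.4493  0.5195] rad now {'+x': 103.5, '-x': -103.5, '+y': 0.4, '-y': -0.4}
[ 0.603  -0.2985] xyz [0.0017 0.0058 0.0047] twist [-0.0018 -0.0002  0.0011] rows 0.0
```

View pics/w15.png

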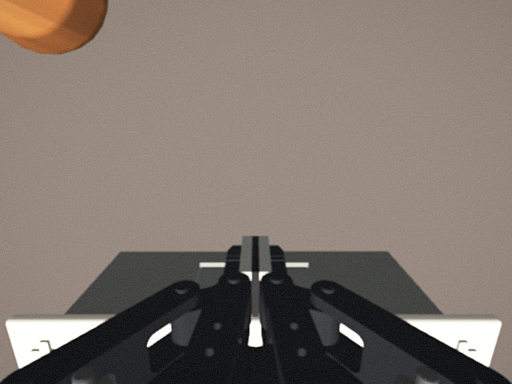

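Call:
drive_tool(
  plan=[
    {"xyz": [0,0.008,0],"twist": [0,0,0]},
    {"xyz": [0,0.016,0],"twist": [0,0,0]},
    {"xyz": [0,0.016,0],"twist": [0,0,0]},
  ],
)

```text
time: 35.2
eef_pos: [0.6009, -0.2978, 0.065]
tool_rot: [-0.657, 0.754, -0.001, 0.0]
wrist_force: [3.0, 0.6, 2.3]
width: 0.0003
```

```bash
python3 clip.py +x 102 0.064 262.14
```

```text
t 35.2 pos [ 0.6009 -0.2978  0.065 ] F [3.0164 0.5857 2.2918] rad now {'+x': 99.8, '-x': -99.8, '+y': 0.4, '-y': -0.4}
[ 0.603  -0.2985] xyz [ 0.0017 -0.0089  0.004 ] twist [-0.0022 -0.0004  0.0014] rows 0.0
```

Call:
drive_tool(
  plan=[
    {"xyz": [0,-0.1,0],"twist": [0,0,0]},
    {"xyz": [0,-0.25,-0.1],"twist": [0,0,0]},
    {"xyz": [0,-0.25,-0.3],"twist": [0,0,0]},
    {"xyz": [0,-0.25,-0.5],"twist": [0,0,0]},
    {"xyz": [0,-0.25,-0.5],"twist": [0,0,0]},
  ],
)

```text
time: 35.7
eef_pos: [0.6652, -0.3076, 0.1976]
tool_rot: [-0.658, 0.753, -0.005, 0.002]
wrist_force: [0.2, 0.0, 0.6]
width: 0.0002
```

```bash
cat > clipang.py <<'E'
# angle of a flap: points near the side, in lid frame, fitted as a line in (rad,z)
import sys
from meas import *
np.set_printoptions(precision=4,suppress=True)
C=np.array([0.502,-0.2846]);y=np.radians(-7.86);ex=np.array([np.cos(y),np.sin(y)]);ey=np.array([-ex[1],ex[0]])
for n in sys.argv[2:]:
    c=cap(n,'ca_%s_%s.png'%(sys.argv[1],n)); W=cloud(c); D=W[...,:2]-C; Z=W[...,2]
    for nm,rad,tan,e in(('+x',D@ex,D@ey,.091),('-x',-(D@ex),D@ey,.091),('+y',D@ey,D@ex,.116),('-y',-(D@ey),D@ex,.116)):
        q=(rad>e-0.012)&(rad<e+0.045)&(abs(tan)<0.026)&(Z>0.045)&(Z<0.083)
        if q.sum()>15:
            P=np.c_[rad[q]-e,Z[q]-0.087]; m=P.mean(0); w=np.linalg.svd(P-m)[2][0]; w=w*np.sign(-w[1]); 
            print(n,nm,q.sum(),'mean rad,z',m,'tilt from down',np.arctan2(w[0],-w[1]),'resid',np.std((P-m)@[w[1],-w[0]]),'rad range',np.percentile(P[:,0],[3,97]),'z',np.percentile(P[:,1],[3,97]))
E
python3 clipang.py a wrist scene side; python3 clip.py -x 115 0.16 262.14;python3 lidbox.py c wrist
```

```text
scene +x 86 mean rad,z [-0.     -0.0228] tilt from down 0.005333571671874459 resid 0.002047020533503447 rad range [-0.0039  0.004 ] z [-0.0376 -0.0054]
t 35.85 pos [ 0.6614 -0.3059  0.1891] F [-0.7776  0.5818 -0.7285] rad now {'+x': 160.9, '-x': -160.9, '+y': 0.7, '-y': -0.7}
[ 0.3881 -0.2689] xyz [0.0028 1.1033 0.1179] twist [0.0025 0.0014 0.0002] rows 5.5
wrist 629 slopes [-0.0711  0.0009] z 0.08911002917850579 ((593.6448364257812, -202.02743530273438), (21.997753143310547, 50.914981842041016), 21.860639572143555)
 yaw 21.86063957214355
  clip +x 0
  clip -x 0
  clip +y 0
  clip -y 0
```

View pics/ca_a_wrist.png

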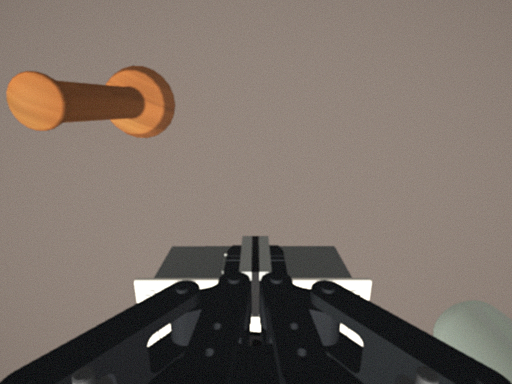

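The +x clip is down: the scene view gives a tilt of 0.005 rad with its face on the hinge line. Crossing to the -x side above the dial bar.

Call:
drive_tool(
  plan=[
    {"xyz": [0,0.2,-0.03],"twist": [0,0,0]},
    {"xyz": [0,0.4,-0.03],"twist": [0,0,0]},
    {"xyz": [0,0.6,-0.03],"twist": [0,0,0]},
    {"xyz": [0,0.8,-0.03],"twist": [0,0,0]},
    {"xyz": [0,1,-0.03],"twist": [0,0,0]},
    {"xyz": [0,1,-0.03],"twist": [0,0,0]},
  ],
)

```text
time: 36.5
eef_pos: [0.4077, -0.2708, 0.1957]
tool_rot: [-0.657, 0.754, 0.002, -0.001]
wrist_force: [1.9, 0.1, 1.3]
width: -0.0002
```

```bash
python3 clip.py -x 115 0.16 262.14
```

```text
t 36.5 pos [ 0.4077 -0.2708  0.1957] F [1.8989 0.0663 1.2608] rad now {'+x': -95.3, '-x': 95.3, '+y': 0.8, '-y': -0.8}
[ 0.3881 -0.2689] xyz [0.0035 0.078  0.143 ] twist [ 0.0087  0.0032 -0.0022] rows 0.8
```

Call:
drive_tool(
  plan=[
    {"xyz": [0.003,0.08,0],"twist": [0,0,0]},
    {"xyz": [0.003,0.08,0.08],"twist": [0,0,0]},
    {"xyz": [0.003,0.08,0.14],"twist": [0,0,0]},
    {"xyz": [0.003,0.08,0.14],"twist": [0,0,0]},
  ],
)

```text
time: 36.9
eef_pos: [0.3926, -0.2696, 0.1594]
tool_rot: [-0.657, 0.754, 0.003, -0.002]
wrist_force: [0.1, -1.2, 0.3]
width: 0.0002
```

```bash
python3 clip.py -x 115 0.064 262.14; python3 lidbox.py d wrist
```

```text
t 36.9 pos [ 0.3926 -0.2696  0.1594] F [ 0.0762 -1.2175  0.2936] rad now {'+x': -110.4, '-x': 110.4, '+y': -0.1, '-y': 0.1}
[ 0.3881 -0.2689] xyz [0.0001 0.016  0.3815] twist [ 0.011   0.0019 -0.0002] rows 1.9
wrist 54839 slopes [-0.0013  0.    ] z 0.08949520907211556 ((468.88739013671875, -279.84765625), (223.92221069335938, 114.83673095703125), 82.27857971191406)
 yaw -7.721420288085939
  clip +x 0
  clip -x 0
  clip +y 2738 rad [0.0069 0.0277] z [0.0925 0.1088] theta 2.169726097458088
  clip -y 2617 rad [0.0069 0.0332] z [0.0896 0.0986] theta 1.83383610329442
 bar 2440 ((493.7362365722656, -281.7450866699219), (14.086441040039062, 42.74047088623047), 66.77062225341797)
```

The lid slid about 3 mm towards -x, within the plug's slack, and it's still flat (slope 0.001, z 0.0895). I'll use a 117 mm radius here.

Call:
drive_tool(
  plan=[
    {"xyz": [0,0.025,0.06],"twist": [0,0,0]},
    {"xyz": [0,0.025,0.12],"twist": [0,0,0]},
    {"xyz": [0,0.025,0.18],"twist": [0,0,0]},
    {"xyz": [0,0.025,0.24],"twist": [0,0,0]},
    {"xyz": [0,0.025,0.3],"twist": [0,0,0]},
    {"xyz": [0,0.025,0.36],"twist": [0,0,0]},
    {"xyz": [0,0.025,0.385],"twist": [0,0,0]},
    {"xyz": [0,0.025,0.385],"twist": [0,0,0]},
  ],
)

```text
time: 37.75
eef_pos: [0.3882, -0.2693, 0.0653]
tool_rot: [-0.657, 0.754, 0.001, -0.001]
wrist_force: [-0.3, -0.2, -0.9]
width: -0.0002
```

```bash
python3 clip.py -x 104 0.064 262.14
```

```text
t 37.75 pos [ 0.3882 -0.2693  0.0653] F [-0.268  -0.2446 -0.8716] rad now {'+x': -114.8, '-x': 114.8, '+y': -0.4, '-y': 0.4}
[ 0.399  -0.2704] xyz [-0.0015 -0.0433  0.0049] twist [0.0039 0.0002 0.001 ] rows 0.2
```

Call:
drive_tool(
  plan=[
    {"xyz": [0,-0.015,0.003],"twist": [0,0,0]},
    {"xyz": [0,-0.03,0.003],"twist": [0,0,0]},
    {"xyz": [0,-0.038,0.003],"twist": [0,0,0]},
    {"xyz": [0,-0.046,0.003],"twist": [0,0,0]},
    {"xyz": [0,-0.05,0.003],"twist": [0,0,0]},
    {"xyz": [0,-0.05,0.003],"twist": [0,0,0]},
  ],
)

```text
time: 38.35
eef_pos: [0.4009, -0.2711, 0.0652]
tool_rot: [-0.657, 0.754, 0.0, -0.0]
wrist_force: [-4.7, 1.0, 2.9]
width: 0.0001
```

```bash
python3 clip.py -x 101 0.064 262.14
```

```text
t 38.35 pos [ 0.4009 -0.2711  0.0652] F [-4.658   1.026   2.9331] rad now {'+x': -102.0, '-x': 102.0, '+y': -0.4, '-y': 0.4}
[ 0.4019 -0.2708] xyz [-0.0017 -0.0041  0.0048] twist [ 0.0003 -0.      0.0009] rows 0.0
```

Call:
drive_tool(
  plan=[
    {"xyz": [0,0.08,0],"twist": [0,0,0]},
    {"xyz": [0,0.1,-0.1],"twist": [0,0,0]},
    {"xyz": [0,0.1,-0.3],"twist": [0,0,0]},
    {"xyz": [0,0.1,-0.5],"twist": [0,0,0]},
    {"xyz": [0,0.1,-0.56],"twist": [0,0,0]},
    {"xyz": [0,0.1,-0.56],"twist": [0,0,0]},
  ],
)

```text
time: 38.95
eef_pos: [0.3789, -0.2683, 0.2087]
tool_rot: [-0.657, 0.754, -0.004, 0.002]
wrist_force: [0.3, 0.5, -0.6]
width: 0.0001
```

```bash
python3 clipang.py b side scene wrist;python3 lidbox.py e wrist; python3 clip.py +y 140 0.20 172.14
```

```text
side -x 18 mean rad,z [-0.0006 -0.0247] tilt from down 0.046846791246669434 resid 0.0008991611864720117 rad range [-0.0018  0.0011] z [-0.0334 -0.0104]
scene +x 89 mean rad,z [ 0.0065 -0.0218] tilt from down 0.036028503840481264 resid 0.0023230690793593425 rad range [0.0029 0.0103] z [-0.038 -0.006]
wrist 36563 slopes [-0.0006 -0.0001] z 0.08951822915253475 ((470.1766357421875, -280.3486022949219), (224.58416748046875, 105.22030639648438), 82.09725952148438)
 yaw -7.902740478515625
  clip +x 0
  clip -x 0
  clip +y 1563 rad [0.0068 0.0283] z [0.0924 0.109 ] theta 2.1698773275951053
  clip -y 1426 rad [0.0069 0.0327] z [0.0895 0.0986] theta 1.8333771131373768
 bar 1341 ((496.7891540527344, -281.2431335449219), (14.105085372924805, 36.15849304199219), 66.84105682373047)
t 39.15 pos [ 0.3759 -0.2674  0.204 ] F [ 0.4268 -0.5577 -0.2025] rad now {'+x': -127.3, '-x': 127.3, '+y': -0.2, '-y': 0.2}
[ 0.5211 -0.1459] xyz [-0.5607 -0.5093  0.0156] twist [ 0.0012  0.0023 -2.9991] rows 10.5
```

View pics/ca_b_side.png

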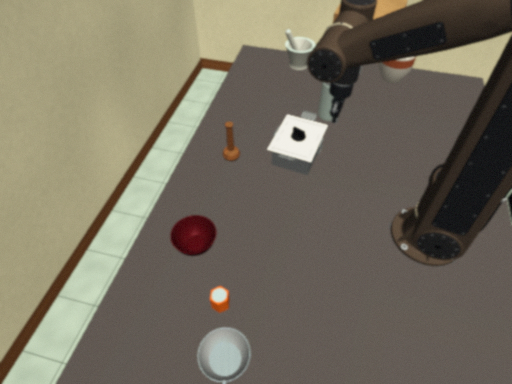

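The -x clip is down too (tilt about 0.05, within noise) and the lid is still flat. Moving on to the +y clip at yaw 172.

Call:
drive_tool(
  plan=[
    {"xyz": [-0.3,-0.25,0],"twist": [0,0,1]},
    {"xyz": [-0.56,-0.51,0],"twist": [0,0,1]},
    {"xyz": [-0.56,-0.51,0],"twist": [0,0,1]},
    {"xyz": [-0.56,-0.51,0],"twist": [0,0,1]},
  ],
)

```text
time: 39.55
eef_pos: [0.5227, -0.1448, 0.2036]
tool_rot: [-0.437, 0.899, 0.0, -0.001]
wrist_force: [0.8, -0.9, -0.3]
width: 0.0
```

Call:
drive_tool(
  plan=[
    {"xyz": [0,0,0],"twist": [0,0,1]},
    {"xyz": [0,0,0],"twist": [0,0,1]},
    {"xyz": [0,0,0],"twist": [0,0,1]},
    {"xyz": [0,0,0],"twist": [0,0,1]},
  ],
)

```text
time: 39.95
eef_pos: [0.5212, -0.1461, 0.2032]
tool_rot: [-0.19, 0.982, 0.0, -0.001]
wrist_force: [-0.3, -0.2, -0.4]
width: -0.0002
```

Call:
drive_tool(
  plan=[
    {"xyz": [0,0,0],"twist": [0,0,1]},
    {"xyz": [0,0,0],"twist": [0,0,1]},
    {"xyz": [0,0,0],"twist": [0,0,1]},
    {"xyz": [0,0,0],"twist": [0,0,1]},
    {"xyz": [0,0,0],"twist": [0,0,1]},
  ],
)

```text
time: 40.45
eef_pos: [0.5212, -0.1463, 0.2035]
tool_rot: [0.069, 0.998, -0.0, -0.001]
wrist_force: [-0.1, -1.1, -0.9]
width: 0.0003
```

```bash
python3 lidbox.py f wrist; python3 clip.py +y 140 0.15 172.14
```

```text
wrist 32073 slopes [0.001  0.0009] z 0.08951582467231134 ((510.3294982910156, -233.49237060546875), (120.09119415283203, 175.842529296875), 82.19365692138672)
 yaw 82.19365692138672
  clip +x 0
  clip -x 0
  clip +y 0
  clip -y 0
 bar 259 ((495.19580078125, -274.29443359375), (2.917569875717163, 25.965591430664062), 67.25027465820312)
t 40.5 pos [ 0.5212 -0.1463  0.2037] F [ 0.5294 -0.1193  0.3208] rad now {'+x': 0.2, '-x': -0.2, '+y': 139.6, '-y': -139.6}
[ 0.5211 -0.1459] xyz [0.0001 0.0015 0.2149] twist [-0.0007 -0.0041  0.0045] rows 1.1
```

The +y edge reads 111.8 mm against a nominal 112. Descending outside the +y clip at 140 mm.

Call:
drive_tool(
  plan=[
    {"xyz": [0,0.001,0.15],"twist": [0,0,0]},
    {"xyz": [0,0.001,0.25],"twist": [0,0,0]},
    {"xyz": [0,0.001,0.32],"twist": [0,0,0]},
    {"xyz": [0,0.001,0.38],"twist": [0,0,0]},
    {"xyz": [0,0.001,0.44],"twist": [0,0,0]},
    {"xyz": [0,0.001,0.5],"twist": [0,0,0]},
    {"xyz": [0,0.001,0.555],"twist": [0,0,0]},
    {"xyz": [0,0.001,0.555],"twist": [0,0,0]},
  ],
)

```text
time: 41.3
eef_pos: [0.5203, -0.146, 0.0641]
tool_rot: [0.067, 0.998, -0.0, -0.002]
wrist_force: [-0.6, 0.2, -0.0]
width: 0.0
```

```bash
python3 clip.py +y 127 0.064 172.14
```

```text
t 41.3 pos [ 0.5203 -0.146   0.0641] F [-0.5691  0.2327 -0.0339] rad now {'+x': -0.8, '-x': 0.8, '+y': 139.8, '-y': -139.8}
[ 0.5194 -0.1588] xyz [-0.0033 -0.0511  0.0005] twist [-0.001  -0.0074  0.0047] rows 0.3
```

Call:
drive_tool(
  plan=[
    {"xyz": [0,-0.015,0],"twist": [0,0,0]},
    {"xyz": [0,-0.03,0],"twist": [0,0,0]},
    {"xyz": [0,-0.04,0],"twist": [0,0,0]},
    {"xyz": [0,-0.05,0],"twist": [0,0,0]},
    {"xyz": [0,-0.056,0],"twist": [0,0,0]},
    {"xyz": [0,-0.056,0],"twist": [0,0,0]},
  ],
)

```text
time: 41.9
eef_pos: [0.5201, -0.1597, 0.0668]
tool_rot: [0.068, 0.998, 0.0, 0.001]
wrist_force: [-0.2, 5.9, 1.9]
width: 0.0001
```

```bash
python3 clip.py +y 127 0.064 172.14
```

```text
t 41.9 pos [ 0.5201 -0.1597  0.0668] F [-0.1528  5.8812  1.9395] rad now {'+x': 0.9, '-x': -0.9, '+y': 126.2, '-y': -126.2}
[ 0.5194 -0.1588] xyz [0.0035 0.0033 0.0111] twist [0.0013 0.002  0.0006] rows 0.1
```

The force rises to 5.9 N, so the clip is at its stop. Backing off, then turning to yaw -8 for the -y clip, which keeps the camera inboard and away from the jar.

Call:
drive_tool(
  plan=[
    {"xyz": [0,0.1,0],"twist": [0,0,0]},
    {"xyz": [0,0.1,-0.1],"twist": [0,0,0]},
    {"xyz": [0,0.1,-0.3],"twist": [0,0,0]},
    {"xyz": [0,0.1,-0.5],"twist": [0,0,0]},
    {"xyz": [0,0.1,-0.64],"twist": [0,0,0]},
    {"xyz": [0,0.1,-0.64],"twist": [0,0,0]},
  ],
)

```text
time: 42.5
eef_pos: [0.5259, -0.1358, 0.2327]
tool_rot: [0.068, 0.998, -0.0, 0.005]
wrist_force: [0.8, 0.1, 0.6]
width: 0.0001
```

```bash
python3 clipang.py c side scene wrist; python3 clip.py -y 140 0.23 172.14; python3 -c "
from meas import *
c=cap('scene'); W=cloud(c)
m=(W[...,2]>0.1)&(W[...,2]<0.21)&(W[...,1]<-0.46)&(W[...,1]>-0.65)&(W[...,0]>0.3)&(W[...,0]<0.6)
for k in comps(m,40): p=W[k]; print('jar?',k.sum(),p.min(0),p.max(0))"
```

```text
side -x 21 mean rad,z [-0.0018 -0.0243] tilt from down 0.043086574419420653 resid 0.0033389190488285845 rad range [-0.0115  0.0015] z [-0.0347 -0.0077]
side +y 82 mean rad,z [-0.0009 -0.0207] tilt from down 0.0151311083135026 resid 0.0022726458143431886 rad range [-0.0047  0.0035] z [-0.0368 -0.0049]
scene +x 93 mean rad,z [ 0.0059 -0.0219] tilt from down 0.05341657534551643 resid 0.0030954268396433675 rad range [0.0021 0.0102] z [-0.0359 -0.005 ]
scene +y 48 mean rad,z [-0.0024 -0.0224] tilt from down 0.14105770628832628 resid 0.002089837780431523 rad range [-0.0102  0.0006] z [-0.0374 -0.0045]
t 42.65 pos [ 0.5227 -0.1353  0.2263] F [ 0.4837 -0.1766 -0.447 ] rad now {'+x': 0.1, '-x': -0.1, '+y': 150.7, '-y': -150.7}
[ 0.4829 -0.4233] xyz [ 0.0006 -1.1627 -0.0151] twist [0.0004 0.0003 0.0004] rows 5.8
jar? 1007 [ 0.3784133  -0.60370251  0.10005507] [ 0.46867704 -0.51278027  0.20953553]
```

Call:
drive_tool(
  plan=[
    {"xyz": [0,-0.2,0],"twist": [0,0,1]},
    {"xyz": [0,-0.4,0],"twist": [0,0,1]},
    {"xyz": [0,-0.6,0],"twist": [0,0,1]},
    {"xyz": [0,-0.7,0],"twist": [0,0,1]},
  ],
)

```text
time: 43.1
eef_pos: [0.4978, -0.3114, 0.2245]
tool_rot: [0.328, 0.945, -0.0, -0.002]
wrist_force: [0.8, 0.3, 0.1]
width: -0.0002
```

Call:
drive_tool(
  plan=[
    {"xyz": [0,0,0],"twist": [0,0,1]},
    {"xyz": [0,0,0],"twist": [0,0,1]},
    {"xyz": [0,0,0],"twist": [0,0,1]},
    {"xyz": [0,0,0],"twist": [0,0,1]},
  ],
)

```text
time: 43.5
eef_pos: [0.4985, -0.3087, 0.2245]
tool_rot: [0.561, 0.828, -0.001, -0.002]
wrist_force: [-1.0, -0.1, 0.5]
width: -0.0002
```

Call:
drive_tool(
  plan=[
    {"xyz": [0,0,0],"twist": [0,0,1]},
    {"xyz": [0,0,0],"twist": [0,0,1]},
    {"xyz": [0,0,0],"twist": [0,0,1]},
    {"xyz": [0,0,0],"twist": [0,0,1]},
  ],
)

```text
time: 43.9
eef_pos: [0.4986, -0.3084, 0.2245]
tool_rot: [0.756, 0.655, -0.001, -0.001]
wrist_force: [0.7, -0.6, 0.3]
width: 0.0003
```

Call:
drive_tool(
  plan=[
    {"xyz": [0,0,0],"twist": [0,0,1]},
    {"xyz": [0,0,0],"twist": [0,0,1]},
    {"xyz": [0,0,0],"twist": [0,0,1]},
    {"xyz": [0,0,0],"twist": [0,0,1]},
  ],
)

```text
time: 44.3
eef_pos: [0.4986, -0.3085, 0.2245]
tool_rot: [0.899, 0.437, -0.001, -0.001]
wrist_force: [0.3, 0.5, 0.5]
width: 0.0
```

Call:
drive_tool(
  plan=[
    {"xyz": [0,0,0],"twist": [0,0,1]},
    {"xyz": [0,0,0],"twist": [0,0,1]},
    {"xyz": [0,0,0],"twist": [0,0,1]},
    {"xyz": [0,0,0],"twist": [0,0,1]},
  ],
)

```text
time: 44.7
eef_pos: [0.4985, -0.3085, 0.2245]
tool_rot: [0.982, 0.189, -0.001, -0.001]
wrist_force: [-0.2, 0.2, -0.3]
width: -0.0002
```

```bash
python3 clip.py -y 140 0.226 352.14; python3 -c "
from h import *
print(np.degrees(bot.read_state()['joint_pos']))"
```

```text
t 44.7 pos [ 0.4985 -0.3085  0.2245] F [-0.1684  0.2029 -0.2563] rad now {'+x': -0.2, '-x': 0.2, '+y': -24.1, '-y': 24.1}
[ 0.4829 -0.4233] xyz [-0.2291  0.403  -0.006 ] twist [-0.0021  0.0058  0.9899] rows 3.5
[-1.26505347e+01  1.29378834e+01 -1.19741674e+01 -2.78309155e-03
 -6.52703909e+01 -1.45511582e+02]
```

Joint 6 is close to its range here, so I'll translate first (which eases it) and rotate after.

Call:
drive_tool(
  plan=[
    {"xyz": [-0.1,0.17,0],"twist": [0,0,0]},
    {"xyz": [-0.18,0.32,0],"twist": [0,0,0.2]},
    {"xyz": [-0.23,0.4,0],"twist": [0,0,0.4]},
    {"xyz": [-0.23,0.4,0],"twist": [0,0,0.7]},
    {"xyz": [-0.23,0.4,0],"twist": [0,0,0.98]},
    {"xyz": [-0.23,0.4,0],"twist": [0,0,0.98]},
    {"xyz": [-0.23,0.4,0],"twist": [0,0,0.98]},
  ],
)

```text
time: 45.4
eef_pos: [0.4834, -0.4227, 0.2251]
tool_rot: [0.998, -0.061, -0.001, -0.0]
wrist_force: [0.3, 0.1, 0.4]
width: -0.0001
```

```bash
python3 clip.py -y 140 0.15 352.14;  python3 lidbox.py g wrist; python3 -c "
from h import *
print(np.degrees(bot.read_state()['joint_pos']))"
```

```text
t 45.4 pos [ 0.4834 -0.4227  0.2251] F [0.3433 0.1217 0.3887] rad now {'+x': 0.4, '-x': -0.4, '+y': -139.3, '-y': 139.3}
[ 0.4829 -0.4233] xyz [-0.0012  0.0028  0.3002] twist [-0.0012  0.0039  0.0291] rows 1.5
wrist 28580 slopes [ 0.0003 -0.0012] z 0.08949550994706111 ((498.4019775390625, -335.4803466796875), (129.04220581054688, 176.65162658691406), 82.20468139648438)
 yaw 82.20468139648438
  clip +x 0
  clip -x 443 rad [0.0062 0.012 ] z [0.094 0.099] theta 2.2419915885449226
  clip +y 0
  clip -y 0
 bar 548 ((509.1365966796875, -295.1403503417969), (7.340822696685791, 35.99874496459961), 66.95146179199219)
[-2.37802211e+01  1.80380587e+01 -4.82441508e+00 -2.34069372e-04
 -6.72244884e+01 -1.63206801e+02]
```

View pics/lb_g_wrist.png

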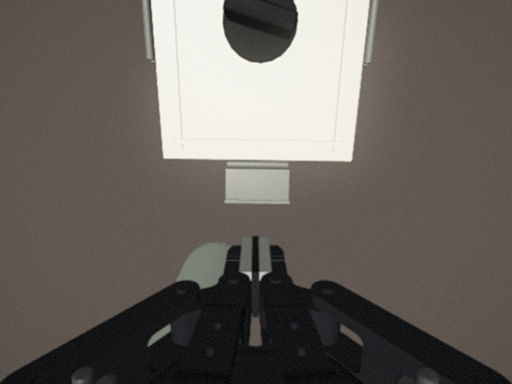

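The lid has slid about 3 mm towards -y, within its slack. The -y flap is up at (257,185). Descending at 142 mm.

Call:
drive_tool(
  plan=[
    {"xyz": [0,0.012,0.15],"twist": [0,0,0.02]},
    {"xyz": [0,0.012,0.3],"twist": [0,0,0.02]},
    {"xyz": [0,0.012,0.38],"twist": [0,0,0.02]},
    {"xyz": [0,0.012,0.45],"twist": [0,0,0.02]},
    {"xyz": [0,0.012,0.52],"twist": [0,0,0.02]},
    {"xyz": [0,0.012,0.58],"twist": [0,0,0.02]},
    {"xyz": [0,0.012,0.64],"twist": [0,0,0.02]},
    {"xyz": [0,0.012,0.64],"twist": [0,0,0.02]},
  ],
)

```text
time: 46.25
eef_pos: [0.4824, -0.425, 0.0642]
tool_rot: [0.998, -0.067, -0.002, -0.001]
wrist_force: [-0.4, 0.6, -0.3]
width: -0.0002
```

```bash
python3 clip.py -y 128 0.064 352.14
```

```text
t 46.25 pos [ 0.4824 -0.425   0.0642] F [-0.3634  0.6147 -0.2523] rad now {'+x': -0.2, '-x': 0.2, '+y': -141.7, '-y': 141.7}
[ 0.4845 -0.4114] xyz [ 0.0011 -0.0549  0.0009] twist [-0.0024  0.0063  0.0066] rows 0.3
```

Call:
drive_tool(
  plan=[
    {"xyz": [0,-0.015,0],"twist": [0,0,0]},
    {"xyz": [0,-0.03,0],"twist": [0,0,0]},
    {"xyz": [0,-0.04,0],"twist": [0,0,0]},
    {"xyz": [0,-0.05,0],"twist": [0,0,0]},
    {"xyz": [0,-0.054,0],"twist": [0,0,0]},
    {"xyz": [0,-0.054,0],"twist": [0,0,0]},
  ],
)

```text
time: 46.85
eef_pos: [0.4857, -0.4125, 0.0669]
tool_rot: [0.998, -0.068, 0.0, 0.0]
wrist_force: [0.5, -0.9, 0.8]
width: -0.0003
```

```bash
python3 clip.py -y 128 0.064 352.14
```

```text
t 46.85 pos [ 0.4857 -0.4125  0.0669] F [ 0.4626 -0.8824  0.7505] rad now {'+x': 1.3, '-x': -1.3, '+y': -128.9, '-y': 128.9}
[ 0.4845 -0.4114] xyz [-0.0052 -0.0038  0.0116] twist [ 0.0008 -0.0019  0.0018] rows 0.1
```

Only 0.9 N so far, so I'll push further.

Call:
drive_tool(
  plan=[
    {"xyz": [0,-0.01,0],"twist": [0,0,0]},
    {"xyz": [0,-0.018,0],"twist": [0,0,0]},
    {"xyz": [0,-0.024,0],"twist": [0,0,0]},
    {"xyz": [0,-0.024,0],"twist": [0,0,0]},
  ],
)

```text
time: 47.25
eef_pos: [0.4864, -0.4073, 0.0668]
tool_rot: [0.998, -0.068, 0.0, 0.001]
wrist_force: [-1.2, -6.7, 2.1]
width: 0.0001
```

```bash
python3 clip.py -y 128 0.064 352.14
```

```text
t 47.25 pos [ 0.4864 -0.4073  0.0668] F [-1.186  -6.7345  2.1404] rad now {'+x': 1.3, '-x': -1.3, '+y': -123.7, '-y': 123.7}
[ 0.4845 -0.4114] xyz [-0.0053  0.0173  0.0114] twist [ 0.0024 -0.0019  0.0016] rows 0.1
```

6.7 N, so the -y clip is at its stop. Backing off and checking everything.

Call:
drive_tool(
  plan=[
    {"xyz": [0,0.09,0],"twist": [0,0,0]},
    {"xyz": [0,0.1,-0.1],"twist": [0,0,0]},
    {"xyz": [0,0.1,-0.3],"twist": [0,0,0]},
    {"xyz": [0,0.1,-0.5],"twist": [0,0,0]},
    {"xyz": [0,0.1,-0.7],"twist": [0,0,0]},
    {"xyz": [0,0.1,-0.8],"twist": [0,0,0]},
    {"xyz": [0,0.1,-0.8],"twist": [0,0,0]},
  ],
)

```text
time: 47.95
eef_pos: [0.4841, -0.4316, 0.271]
tool_rot: [0.998, -0.068, 0.003, 0.001]
wrist_force: [0.4, -0.1, -0.5]
width: -0.0002
```

```bash
python3 clipang.py d side scene wrist; python3 lidbox.py h wrist scene; python3 clip.py -y 0 0.25 352.14 
```

```text
side -x 18 mean rad,z [-0.0006 -0.0259] tilt from down 0.06459942601609543 resid 0.0010612493105824307 rad range [-0.0019  0.0017] z [-0.0358 -0.0087]
side +y 83 mean rad,z [ 0.0066 -0.0211] tilt from down 0.05142112332104302 resid 0.0026952377343629833 rad range [0.0031 0.0104] z [-0.0342 -0.0055]
scene +x 91 mean rad,z [ 0.0058 -0.0217] tilt from down 0.06113664423610363 resid 0.0021208709208685988 rad range [0.0021 0.01  ] z [-0.0371 -0.0048]
scene +y 51 mean rad,z [ 0.0056 -0.0224] tilt from down 0.09434918420745643 resid 0.0018126746553674986 rad range [0.0001 0.0089] z [-0.0367 -0.0044]
wrist +x 24 mean rad,z [ 0.0009 -0.0064] tilt from down 0.14380164508930393 resid 0.0012827900261650153 rad range [-0.0005  0.0034] z [-0.0123 -0.0047]
wrist -x 20 mean rad,z [-0.0027 -0.0069] tilt from down 0.16309491995637224 resid 0.00123622809954338 rad range [-0.0041 -0.0004] z [-0.0146 -0.0048]
wrist -y 47 mean rad,z [-0.0061 -0.0153] tilt from down 0.12156912933706819 resid 1.3648493421111014e-05 rad range [-0.0062 -0.0059] z [-0.0166 -0.0143]
wrist 21947 slopes [ 0.0001 -0.0012] z 0.0895
[... 213 characters left out ...]
65625, -289.01824951171875), (5.34769344329834, 32.234798431396484), 67.39986419677734)
scene 2646 slopes [0.0029 0.002 ] z 0.08903421369716083 ((505.3599853515625, -280.06866455078125), (236.79937744140625, 184.4473419189453), 81.79235076904297)
 yaw -8.207649230957028
  clip +x 9 rad [0.006  0.0078] z [0.0552 0.093 ] theta 2.9859350800747664
  clip -x 0
  clip +y 0
  clip -y 0
 bar 50 ((511.1186828613281, -282.1318359375), (16.348676681518555, 49.2074089050293), 66.80093383789062)
t 48.2 pos [ 0.4821 -0.4305  0.2643] F [-0.4028 -0.4206  0.1432] rad now {'+x': 0.2, '-x': -0.2, '+y': -147.2, '-y': 147.2}
[ 0.502  -0.2846] xyz [-0.0003 -0.5888  0.0581] twist [-0.0032  0.0057  0.0011] rows 3.0
```

View pics/lb_h_wrist.png

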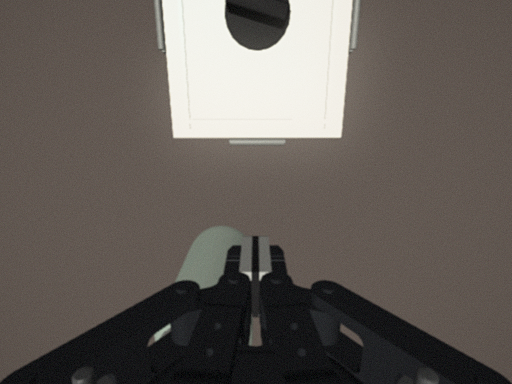

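From above, all four clips show as thin edge lines, which means down. Now I go above the dial and turn back to yaw 247 so there's wrist range for the clockwise turn.

Call:
drive_tool(
  plan=[
    {"xyz": [0,-0.2,0],"twist": [0,0,-1]},
    {"xyz": [0,-0.4,0],"twist": [0,0,-1]},
    {"xyz": [0,-0.57,0],"twist": [0,0,-1]},
    {"xyz": [0,-0.57,0],"twist": [0,0,-1]},
  ],
)

```text
time: 48.6
eef_pos: [0.5022, -0.286, 0.2653]
tool_rot: [0.98, 0.197, -0.001, -0.001]
wrist_force: [0.1, -0.8, -0.7]
width: -0.0002
```

Call:
drive_tool(
  plan=[
    {"xyz": [0,0,0],"twist": [0,0,-1]},
    {"xyz": [0,0,0],"twist": [0,0,-1]},
    {"xyz": [0,0,0],"twist": [0,0,-1]},
    {"xyz": [0,0,0],"twist": [0,0,-1]},
  ],
)

```text
time: 49.0
eef_pos: [0.5015, -0.2897, 0.2647]
tool_rot: [0.897, 0.442, -0.001, -0.001]
wrist_force: [0.3, -0.1, -0.1]
width: -0.0002
```

Call:
drive_tool(
  plan=[
    {"xyz": [0,0,0],"twist": [0,0,-1]},
    {"xyz": [0,0,0],"twist": [0,0,-1]},
    {"xyz": [0,0,0],"twist": [0,0,-1]},
    {"xyz": [0,0,0],"twist": [0,0,-1]},
  ],
)

```text
time: 49.4
eef_pos: [0.5016, -0.2898, 0.2647]
tool_rot: [0.752, 0.659, -0.001, -0.001]
wrist_force: [-0.3, -0.4, 0.1]
width: -0.0
```

Call:
drive_tool(
  plan=[
    {"xyz": [0,0,0],"twist": [0,0,-1]},
    {"xyz": [0,0,0],"twist": [0,0,-1]},
    {"xyz": [0,0,0],"twist": [0,0,-1]},
    {"xyz": [0,0,0],"twist": [0,0,-1]},
  ],
)

```text
time: 49.8
eef_pos: [0.5015, -0.2898, 0.2647]
tool_rot: [0.556, 0.831, -0.0, -0.001]
wrist_force: [-0.3, -0.5, -1.2]
width: 0.0002
```

Call:
drive_tool(
  plan=[
    {"xyz": [0,0,0],"twist": [0,0,-1]},
    {"xyz": [0,0,0],"twist": [0,0,-1]},
    {"xyz": [0,0,0],"twist": [0,0,-1]},
    {"xyz": [0,0,0],"twist": [0,0,-1]},
  ],
)

```text
time: 50.2
eef_pos: [0.5015, -0.2898, 0.2647]
tool_rot: [0.322, 0.947, -0.0, -0.001]
wrist_force: [0.0, 0.8, 0.4]
width: -0.0002
```

Call:
drive_tool(
  plan=[
    {"xyz": [0,0,0],"twist": [0,0,-1]},
    {"xyz": [0,0,0],"twist": [0,0,-1]},
    {"xyz": [0,0,0],"twist": [0,0,-1]},
    {"xyz": [0,0,0],"twist": [0,0,-1]},
  ],
)

```text
time: 50.6
eef_pos: [0.5015, -0.2898, 0.2647]
tool_rot: [0.065, 0.998, 0.0, -0.001]
wrist_force: [0.5, -0.2, 0.8]
width: -0.0002
```

Call:
drive_tool(
  plan=[
    {"xyz": [0,0,0],"twist": [0,0,-1]},
    {"xyz": [0,0,0],"twist": [0,0,-1]},
    {"xyz": [0,0,0],"twist": [0,0,-1]},
    {"xyz": [0,0,0],"twist": [0,0,-1]},
  ],
)

```text
time: 51.0
eef_pos: [0.5015, -0.2898, 0.2647]
tool_rot: [-0.195, 0.981, 0.001, -0.001]
wrist_force: [0.6, -1.0, -0.5]
width: 0.0
```

Call:
drive_tool(
  plan=[
    {"xyz": [0,0,0],"twist": [0,0,-1]},
    {"xyz": [0,0,0],"twist": [0,0,-1]},
    {"xyz": [0,0,0],"twist": [0,0,-1]},
    {"xyz": [0,0,0],"twist": [0,0,-1]},
  ],
  fingers=0,
)

```text
time: 51.4
eef_pos: [0.5015, -0.2898, 0.2647]
tool_rot: [-0.442, 0.897, 0.001, -0.001]
wrist_force: [-0.4, 1.1, -0.0]
width: 0.0427
```

```bash
python3 lidbox.py i wrist; python3 clip.py +x 0 0.25 247; python3 clipang.py e wrist; python3 -c "
from h import *
print(np.degrees(bot.read_state()['joint_pos']))"
```

```text
wrist 29304 slopes [ 0.0008 -0.0002] z 0.08950990007892813 ((502.9948425292969, -281.3523864746094), (225.430908203125, 176.83642578125), 82.34745025634766)
 yaw -7.652549743652348
  clip +x 0
  clip -x 0
  clip +y 0
  clip -y 0
 bar 750 ((505.76776123046875, -280.6954650878906), (14.103596687316895, 50.40915298461914), 66.80274963378906)
t 51.45 pos [ 0.5015 -0.2898  0.2647] F [-0.3568 -0.2001 -0.0722] rad now {'+x': 0.2, '-x': -0.2, '+y': -5.2, '-y': 5.2}
[ 0.502  -0.2846] xyz [-0.0177  0.011   0.0588] twist [ 0.0054 -0.0011 -0.4795] rows 1.7
wrist +x 40 mean rad,z [ 0.0013 -0.0209] tilt from down 0.015314094656404023 resid 0.0017490852584926258 rad range [0.0002 0.006 ] z [-0.034  -0.0044]
[-1.06974535e+01  1.07647476e+01 -9.36956001e+00 -2.06119421e-02
 -7.00133239e+01  6.29280602e+01]
```

View pics/lb_i_wrist.png

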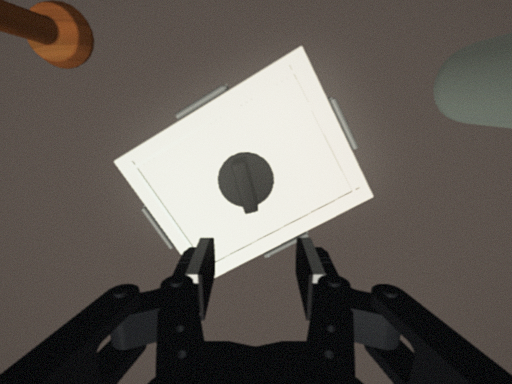

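The wrist view shows all four clips as thin lines at (200,100), (343,123), (157,228) and (287,245). The +x tilt is 0.015 rad, the lid is flat at z 0.0895, and the bar is still at vent ≈ 0.27. I'll regrasp the dial bar at yaw 246.8.

```bash
python3 go.py 0.5045 -0.281 0.15 246.8
```

```text
t 51.5 pos [ 0.5016 -0.2898  0.2649] yaw -127.77640230578261 w 0.04258726133266213 F [ 0.3265 -0.9686 -0.6427]
xyz [-0.0354  0.0113  0.4595] twist [ 0.0049 -0.0011 -0.4859] rows 2.30486567345117
```

Call:
drive_tool(
  plan=[
    {"xyz": [-0.035,0.011,0.15],"twist": [0,0,-0.485]},
    {"xyz": [-0.035,0.011,0.3],"twist": [0,0,-0.485]},
    {"xyz": [-0.035,0.011,0.42],"twist": [0,0,-0.485]},
    {"xyz": [-0.035,0.011,0.44],"twist": [0,0,-0.485]},
    {"xyz": [-0.035,0.011,0.44],"twist": [0,0,-0.485]},
    {"xyz": [-0.035,0.011,0.44],"twist": [0,0,-0.485]},
  ],
)

```text
time: 52.1
eef_pos: [0.5062, -0.2819, 0.1577]
tool_rot: [-0.55, 0.835, -0.001, 0.0]
wrist_force: [0.6, -0.3, 0.6]
width: 0.0425
```

```bash
python3 go.py 0.5045 -0.281 0.11 246.8; python3 - <<'E'
from meas import *
s=bot.read_state(); c=cap('wrist','w20.png'); W=cloud(c); img=c['pixels'].astype(int)
m=(abs(W[...,2]-0.127)<0.004)&(np.hypot(W[...,0]-.504,W[...,1]+.281)<0.05)&(img.max(-1)<110)
k=max(comps(m,30),key=lambda k:k.sum());print(k.sum(),cv2.minAreaRect((W[k][:,:2]*1000).astype(np.float32)))
E
```

```text
t 52.1 pos [ 0.5062 -0.2819  0.1577] yaw -113.32467646925444 w 0.042508771251972804 F [ 0.5534 -0.3158  0.62  ]
xyz [-0.0007  0.0079  0.1908] twist [-0.0032 -0.0003 -0.0042] rows 0.9547385230897598
1698 ((505.1838684082031, -280.4153747558594), (13.712695121765137, 51.63798904418945), 67.1644287109375)
```

View pics/w20.png

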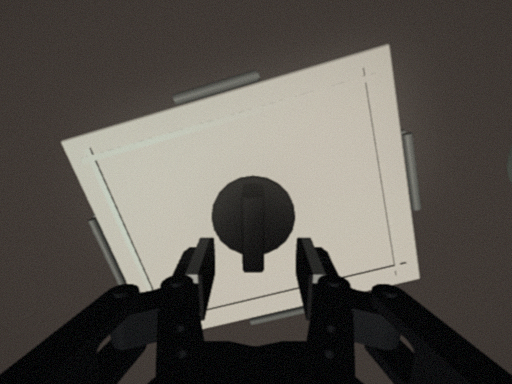

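Call:
drive_tool(
  plan=[
    {"xyz": [-0.004,0.006,0.06],"twist": [0,0,0]},
    {"xyz": [-0.004,0.006,0.12],"twist": [0,0,0]},
    {"xyz": [-0.004,0.006,0.17],"twist": [0,0,0]},
    {"xyz": [-0.004,0.006,0.19],"twist": [0,0,0]},
    {"xyz": [-0.004,0.006,0.19],"twist": [0,0,0]},
  ],
)

```text
time: 52.65
eef_pos: [0.5042, -0.28, 0.1087]
tool_rot: [-0.55, 0.835, 0.0, -0.0]
wrist_force: [0.1, -0.4, -0.2]
width: 0.0427
```

Call:
drive_tool(
  plan=[
    {"xyz": [0,0,0],"twist": [0,0,0]},
    {"xyz": [0,0,0],"twist": [0,0,0]},
    {"xyz": [0,0,0],"twist": [0,0,0]},
    {"xyz": [0,0,0],"twist": [0,0,0]},
    {"xyz": [0,0,0],"twist": [0,0,0]},
  ],
  fingers=1,
  force=60,
)

```text
time: 53.15
eef_pos: [0.5049, -0.2801, 0.1097]
tool_rot: [-0.55, 0.835, -0.001, 0.0]
wrist_force: [-1.0, 2.1, 5.1]
width: 0.0133
```

```bash
python3 go.py 0.5052 -0.2805 0.11 246.8; python3 -c "
from bench import bot
print(bot.read_state()['torque'])"
```

```text
t 53.15 pos [ 0.5049 -0.2801  0.1097] yaw -113.26093758813182 w 0.013282592924998752 F [-1.0182  2.0959  5.1129]
xyz [ 0.0011 -0.0017 -0.0011] twist [-0.0029  0.0003 -0.002 ] rows 0.012552188802249804
[ 0.76620592  0.26251543 -0.04679665]
```

Call:
drive_tool(
  plan=[
    {"xyz": [0,0,0],"twist": [0,0,0.17]},
    {"xyz": [0,0,0],"twist": [0,0,0.34]},
    {"xyz": [0,0,0],"twist": [0,0,0.51]},
    {"xyz": [0,0,0],"twist": [0,0,0.68]},
    {"xyz": [0,0,0],"twist": [0,0,0.85]},
    {"xyz": [0,0,0],"twist": [0,0,1]},
  ],
)

```text
time: 53.75
eef_pos: [0.5048, -0.2802, 0.1098]
tool_rot: [-0.313, 0.95, -0.001, 0.001]
wrist_force: [0.3, 1.0, 6.3]
width: 0.0132
```

Call:
drive_tool(
  plan=[
    {"xyz": [0,0,0],"twist": [0,0,0.17]},
    {"xyz": [0,0,0],"twist": [0,0,0.34]},
    {"xyz": [0,0,0],"twist": [0,0,0.51]},
    {"xyz": [0,0,0],"twist": [0,0,0.68]},
    {"xyz": [0,0,0],"twist": [0,0,0.85]},
    {"xyz": [0,0,0],"twist": [0,0,1]},
  ],
)

```text
time: 54.35
eef_pos: [0.5046, -0.2803, 0.1097]
tool_rot: [-0.057, 0.998, -0.0, 0.0]
wrist_force: [-1.2, 0.4, 7.5]
width: 0.013
```

```bash
python3 go.py 0.5052 -0.2805 0.11 176.2; python3 lidheld.py w21.png; python3 -c "
from bench import bot
print(bot.read_state()['torque'])"
```

```text
t 54.35 pos [ 0.5046 -0.2803  0.1097] yaw -173.4641229371445 w 0.013039102705192963 F [-1.153   0.4308  7.5211]
xyz [-0.0023 -0.0012 -0.0011] twist [-0.0013  0.0017  0.3445] rows 1.2032654189542489
n 75655 plane slopes [ 0.001  -0.0016] z 0.08948891653647627 rect ((502.00933837890625, -297.49481201171875), (188.4790802001953, 172.9073028564453), 82.52540588378906) tcp [ 0.5046 -0.2803  0.1097] w 0.013039102705192963
[ 0.3385889   0.54476712 -0.02133769]
```

Call:
drive_tool(
  plan=[
    {"xyz": [0,0,0],"twist": [0,0,0.1]},
    {"xyz": [0,0,0],"twist": [0,0,0.2]},
    {"xyz": [0,0,0],"twist": [0,0,0.3]},
    {"xyz": [0,0,0],"twist": [0,0,0.36]},
    {"xyz": [0,0,0],"twist": [0,0,0.42]},
    {"xyz": [0,0,0],"twist": [0,0,0.48]},
    {"xyz": [0,0,0],"twist": [0,0,0.48]},
  ],
)

```text
time: 55.1
eef_pos: [0.5045, -0.2802, 0.1098]
tool_rot: [0.066, 0.998, -0.001, 0.0]
wrist_force: [-2.1, 1.0, 7.0]
width: 0.0129
```

```bash
python3 go.py 0.5052 -0.2805 0.11 176.2; python3 lidheld.py w22.png; python3 -c "
from bench import bot
print(bot.read_state()['torque'])"
```

```text
t 55.1 pos [ 0.5045 -0.2802  0.1098] yaw 172.42793228122056 w 0.01293150477101375 F [-2.0919  1.016   6.9847]
xyz [-0.0031 -0.0008 -0.0009] twist [-0.0019  0.0007 -0.1257] rows 0.43918407591847464
n 75638 plane slopes [ 0.0006 -0.0015] z 0.08951469634076843 rect ((498.0415954589844, -314.05010986328125), (154.37295532226562, 175.98721313476562), 82.12938690185547) tcp [ 0.5045 -0.2802  0.1098] w 0.01293150477101375
[0.51451762 0.75817644 1.37264293]
```

View pics/w22.png

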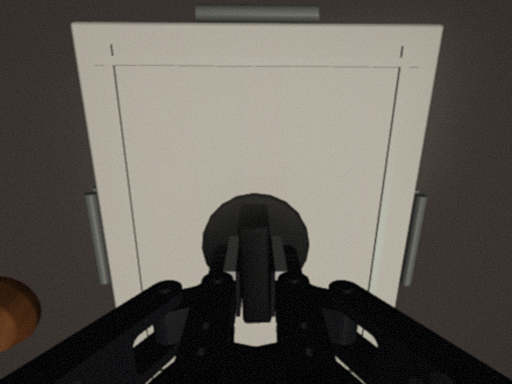

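The torque jumped to 1.37 N·m, against about 0.06 while turning, so the dial is at its end stop. Releasing and lifting straight up.

Call:
drive_tool(
  plan=[
    {"xyz": [0,0,0],"twist": [0,0,0]},
    {"xyz": [0,0,0],"twist": [0,0,0]},
    {"xyz": [0,0,0],"twist": [0,0,0]},
    {"xyz": [0,0,0],"twist": [0,0,0]},
  ],
  fingers=0,
)

```text
time: 55.55
eef_pos: [0.5042, -0.28, 0.1086]
tool_rot: [0.067, 0.998, 0.0, -0.0]
wrist_force: [0.6, -0.1, -0.3]
width: 0.0426
```

Call:
drive_tool(
  plan=[
    {"xyz": [0,0,-0.1],"twist": [0,0,0]},
    {"xyz": [0,0,-0.25],"twist": [0,0,0]},
    {"xyz": [0,0,-0.4],"twist": [0,0,0]},
    {"xyz": [0,0,-0.55],"twist": [0,0,0]},
    {"xyz": [0,0,-0.65],"twist": [0,0,0]},
    {"xyz": [0,0,-0.65],"twist": [0,0,0]},
    {"xyz": [0,0,-0.65],"twist": [0,0,0]},
    {"xyz": [0,0,-0.65],"twist": [0,0,0]},
  ],
)

```text
time: 56.35
eef_pos: [0.5037, -0.2797, 0.2701]
tool_rot: [0.067, 0.998, 0.0, -0.001]
wrist_force: [0.2, -0.3, -0.4]
width: 0.0428
```

```bash
python3 lidbox.py j wrist scene; python3 clipang.py f wrist scene side; python3 - <<'E'
from meas import *
s=bot.read_state(); c=cap('wrist','w23.png'); W=cloud(c); img=c['pixels'].astype(int)
m=(abs(W[...,2]-0.127)<0.004)&(np.hypot(W[...,0]-.504,W[...,1]+.281)<0.05)&(img.max(-1)<110)
k=max(comps(m,30),key=lambda k:k.sum());print('bar top',k.sum(),cv2.minAreaRect((W[k][:,:2]*1000).astype(np.float32)))
print(s['eef_pos'],s['wrist_force'],s['time'])
E
```

```text
wrist 28479 slopes [ 0.0009 -0.0005] z 0.08952147788637221 ((503.72772216796875, -280.4154052734375), (223.97012329101562, 175.5287322998047), 82.17001342773438)
 yaw -7.829986572265623
  clip +x 0
  clip -x 0
  clip +y 0
  clip -y 0
 bar 709 ((504.9984436035156, -281.7359924316406), (50.13629150390625, 13.95594596862793), 86.11498260498047)
scene 2636 slopes [0.0044 0.0034] z 0.08906051418835433 ((505.8626708984375, -280.43408203125), (236.2126007080078, 187.75466918945312), 80.13780212402344)
 yaw -9.862197875976562
  clip +x 4
  clip -x 0
  clip +y 0
  clip -y 0
 bar 48 ((510.4903564453125, -279.0758972167969), (45.06965637207031, 12.586211204528809), 85.37643432617188)
wrist -y 50 mean rad,z [-0.0063 -0.0162] tilt from down 0.07238400359550895 resid 4.183930408862968e-05 rad range [-0.0064 -0.0061] z [-0.0181 -0.0144]
scene +x 82 mean rad,z [ 0.0059 -0.0232] tilt from down 0.03043741717714761 resid 0.0016728999344356344 rad range [0.0029 0.0088] z [-0.0376 -0.0059]
scene +y 44 mean rad,z [ 0.0057 -0.0232] tilt from down 0.07445818619339067 resid 0.001376012500475269 rad range [0.0039 0.0081] z [-0.0375 -0.0076]
side -x 16 mean rad,z [-0.0006 -0.0244] tilt from down 0.037522192836428186 resid 0.0009881053482005647 rad range [-0.0016  0.0015] z [-0.0336 -0.0071]
side +y 83 mean rad,z [ 0.0067 -0.0212] tilt from down -0.010984605325216647 resid 0.002802200097277875 rad range [0.0031 0.0108] z [-0.0347 -0.0059]
bar top 702 ((504.9554748535156, -281.5887756347656), (50.64143753051758, 13.94987964630127), 86.05999755859375)
[ 0.50406755 -0.27992909  0.27046614] [-0.26070004  0.49404937  0.54975557] 56.6
```

View pics/w23.png

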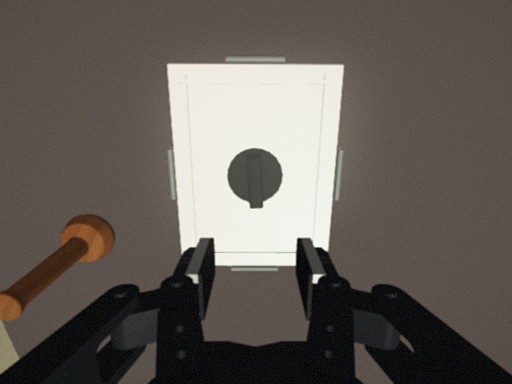

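View pics/lb_j_scene.png

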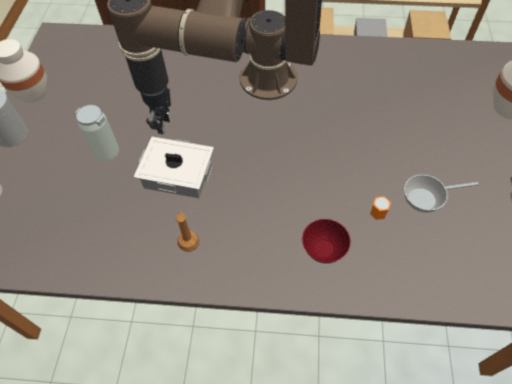

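The vent now reads 86.1° (1.503 rad) relative to the lid, which is the end stop. I'll also view the -y clip from its outer side, staying well above the jar.

Call:
drive_tool(
  plan=[
    {"xyz": [0,-0.15,-0.05],"twist": [0,0,0]},
    {"xyz": [0,-0.3,-0.1],"twist": [0,0,0]},
    {"xyz": [0,-0.45,-0.1],"twist": [0,0,0]},
    {"xyz": [0,-0.5,-0.1],"twist": [0,0,0]},
    {"xyz": [0,-0.5,-0.1],"twist": [0,0,0]},
    {"xyz": [0,-0.5,-0.1],"twist": [0,0,0]},
  ],
)

```text
time: 57.25
eef_pos: [0.4874, -0.4037, 0.2956]
tool_rot: [0.067, 0.998, 0.0, -0.0]
wrist_force: [-0.3, -0.0, -0.9]
width: 0.0426
```

```bash
python3 clipang.py g wrist; python3 -c "
from bench import bot;s=bot.read_state();print(s['eef_pos'],s['time'])"
```

```text
wrist -y 286 mean rad,z [-0.0018 -0.0248] tilt from down 0.054638431976319526 resid 0.0007243229899652235 rad range [-0.0026  0.0002] z [-0.0346 -0.0097]
[ 0.48756409 -0.40324542  0.29593372] 57.3
```

View pics/ca_g_wrist.png

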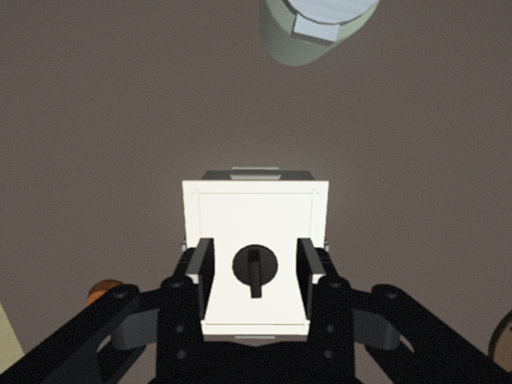

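The -y clip hangs down at (255,172), with a fitted tilt of about 0.05 rad, the same as the others. The arm is clear and touching nothing, so I'm handing in.

```bash
python3 -c "
from bench import bot;print(bot.sign_off())"
```

```text
the job is handed in; nothing more can be done
None
```

The job is done and handed in at about 57 s of the 210 s allowed; the hand-in reports no verdict.

**What I did:**
- I put the three steel tins that were present upright in the box. The orange look-alike was left alone.
- I set the lid on the box with its clips still up, and checked that before touching them.
- I pushed the four clips down in the order +x, -x, +y, -y, each until the force rose to 3–7 N, above the roughly 1 N the hinge itself resists with.
- I then turned the vent dial clockwise until the torque jumped to 1.4 N·m, released it and backed clear.

**Last checks:**
- **Lid:** it lies flat, with its upper face at 0.0895 m and a slope of about 0.001. The clip pushes slid it a few mm within the plug's slack.
- **Vent:** it reads 1.50 rad relative to the lid, which is the end stop.
- **Clips:** all four hang down. The fitted tilts are about -0.01 to 0.07 rad, which I put down to measurement noise. The +y clip is the one that disagreed: the side camera gave about -0.01 rad and the oblique scene view 0.07.
- **Bowl, jar, masher, strainer and orange tin:** they look unmoved in the last scene picture. I did not remeasure their positions.
- **Tins:** I did not look inside the box after the lid went on. All three stood upright in the last view before that.

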